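Glass panel from under the pile onto the lean-back stand

TASK

Get the long glass panel standing for the run-down test: first raise the small stand's folding bow to its stop, then slide the panel slowly out from under the pile of square glass plates, leaving the jar of settling emulsion standing on top and touching, lifting or toppling neither jar nor squares. Lean the panel on the stand, centred, foot on the base against the black lip and its back square against the bow, set down gently and let go. Last, press the timer's left-hand key to start the conditioning time, and leave the other things on the bench where they are.

Things in the scene. Friction and masses are not known exactly. Their poses are not given: they have to be found in the camera images.
- panel: the long clear glass panel, 200 x 50 x 6 mm, 0.15 kg, at the bottom of the pile. Origin at its centre; x along the length, y across, z through the thickness. It lies on the store, underside 26 mm above the worktop; its -x end sticks out freely by about 80 mm, to be gripped there by the long edges. Drawn out along its own -x: about 125 mm, 5 to 15 N of pull
- store: the panel store, fixed: grey board 140 (x) x 130 (y) mm, its top 26 mm above the worktop; origin on the worktop under its centre, front at -x. Two steel stop pins, 10 mm thick, 30 mm high, at x = -60, y = +-40 mm, either side of the panel: as it is drawn to -x, the squares follow 5 to 13 mm, stay against the pins and sink 6 mm onto the board
- square_1: the lowest of three square clear glass plates, each 100 x 100 x 6 mm, 0.15 kg, lying on the panel in a loose pile, wider than it on both sides; origin at its centre, z through the thickness
- square_2: the middle square glass plate, as square_1
- square_3: the top square glass plate, as square_1; the jar stands on it
- jar: a glass jar of white emulsion under film, 72 mm across, 85 mm high, about 0.26 kg, standing on the square plates; origin at the centre of its underside (50 mm above the worktop at the start), z up
- easel: the lean-back stand, fixed: grey base 125 (x) x 96 (y) x 10 mm, black lip 11 mm high on its front edge (inner face at x = -45 mm), folding steel bow hinged near its back. Origin on the worktop, front at -x. With the bow up, a panel stands with its foot on the base against the lip and leans back to +x on the bow's bar, 60 deg from level. A big grey water bath stands left of it (y over 0.5 m)
- easel_rest (a point): where the panel's centre lies when it leans properly: 8 mm to +x of the stand's origin, 98 mm above the worktop. x runs up the slope along the panel's length (60 deg above level), y level across the panel, z out of the panel's front face, away from the bow
- timer_key_1 (a joint): travel of the start key in m: 0 up, 0.0012 pressed right in; light spring return. A push of 5 N takes it in fully
- timer: the white bench timer, 58 x 66 x 18 mm, lying fixed on the worktop; origin at the centre of its underside, z up, display at +x, the row of keys along y at -x
- start_key (a point): the centre of the top of the timer's start key (12 mm wide, the left-hand one of its row of three round keys), 21 mm above the worktop
- beaker: bystander: an empty 50 ml glass beaker, 47 mm wide, 58 mm high; origin at its underside
- lid: bystander: a cream screw lid, 78 mm across, 31 mm high; origin at its underside
- syringe: bystander: a 10 ml plastic syringe lying down, 107 mm long, 18 mm high; origin at its underside
- bow (a joint): angle of the bow (U of 8 mm steel rod, legs 90 mm long, bar 78 mm wide over the legs): 0 folded flat forward onto the base, 1.163 raised against its hard stop, the working position. Hinge line along the stand's y at x = 52, z = 16 mm; stiff hinge, stays where it is left. Starts part folded, 0.25 to 0.45
- bow_bar (a point): the middle of the bow's level bar (axis along the stand's y, 8 mm round, 62 mm free between the legs), 90 mm from the hinge line. Raised, it is at x = 16, z = 99 mm of the stand
Mind the look-alikes: they are no part of the job. There is more than one size of the easel; the job needs the larger. Leave any orange look-alike of the timer alone.

How it is judged:
By the outcome, as a careful person would: the job done as asked, in the order asked, and still so for the second after the job is handed in, with the robot touching nothing.
It also fails if it takes over 64 s, if anything falls off the work surface, if the arm or the gripper's body presses on something with over 40 N, if the wrist force passes 120 N, or if a joint passes its speed limit or range.

ROBOT

A 6-joint arm with a two-finger parallel gripper is mounted at the origin on a cart in front of the work surface, level with it; the furniture and walls round the work are solid. World frame = base frame: x ahead of the robot, y to its left, z up, the work surface at z = 0. Lengths are in m, angles in rad, forces in N, time in s.
With the tool pointing down it reaches from about 0.3 to 0.875 m from the base axis. Payload 6.4 kg.
Tool frame: the origin (TCP) lies at the very end of the fingers, on their centre line; the grasp point (between the pads) lies 19 mm behind it; z points along the fingers, y is the line along which they close (so a half turn about z gives the same grasp; the last joint's range is limited). The gripper opens to 85 mm and grips with 20 to 120 N. Pads are 22 mm wide; open, the fingers measure 114 mm over their backs; the gripper's body (76 mm by 85 mm) begins 54 mm behind the grasp point. The pads swing forward as they close: fully open they stand 13 mm farther back than shut.
Start: joints at [1.079, 0.181, 1.607, -0, 1.354, -0.206], TCP at [0.162, 0.552, 0.231] pointing down, gripper open.
Joint ranges: [-2.99, 2.99], [-0.89, 2.07], [0.3, 2.58], [-1.14, 4.28], [0, 2.63], [-3.12, 3.12]. Speed limits (rad/s): [2.57, 2.57, 3.01, 3.14, 3.14, 3.14].

INTERFACE

Orientations are given as a unit quaternion [w, x, y, z].
In Python, from bench import ctrl gives the robot as it stands.
- The arm moves only by the tool jog_arm, never from a script. Its argument "series" is a list that holds one entry, the list of rows, each a list of 7 numbers: the shift along the tool's x, y, z in mm, then the turn, a rotation vector about the tool's x, y, z in rad, then the finger opening in mm, from 0 to 85.4. In form: [[[tx, ty, tz, rx, ry, rz, gripper], ...]]. A call has exactly 10 rows; each row shifts and turns the commanded pose from where the row before left it, along the tool's axes as they then stand; what a row does not reach is not made up. A row lasts 1/10 s, in which the tool goes at most 50 mm and 8.59 degrees, less where a joint would pass 70% of its speed; a pose out of reach is approached as far as the arm can. A call with a gripper value outside its range is refused whole. The fingers move at their own pace and stop on an object; the grip force is fixed at half the most. Time passes only in rows, so rows that do not move let the fingers close, or fill a call up. It gives the time, the measured TCP pose, the force, the opening and the grip force at its end, in the units of the state.
- ctrl.get_obs(): the state, without advancing time (a new reading comes with each control period).
- ctrl.camera(name): name is "side" or "top"; returns a dict with "frame" (480x640x3 uint8, blue, green, red), "z_map" (480x640 float32, m along the optical axis (not along the pixel's ray), 0 where there is no reading), "fx", "fy", "cx", "cy" (pixels), "xyz" and "rotation" of the camera in the world. Camera axes: x right, y down, z forward; pixel columns grow to the right and rows downward; lengths in m; the calibration is good to about 2 mm. A picture is of the moment at which its call begins.
- ctrl.hand_in(): hands the job in; it is judged then, once.
The state is a dict: "time_s": time; "q": joint angles; "dq": joint speeds; "joint_efforts": joint torques, N m; "eef_pos": TCP position; "eef_rot": TCP orientation; "wrist_force": force on the tool from outside, world axes, zero at the start; "torque": the same for the moment, N m; "opening": opening from 0.0 (shut) to 1.0 (fully open); "grasp_force": force on a finger pad.
Only numpy, scipy, OpenCV 4.12 (cv2) and the standard library are available. Lean on these libraries where they do the work, as an engineer would, in place of code of your own. Each camera call takes 0.05 s, during which the arm holds its last target. There are 200 camera calls.

## Working session

There is one attempt and no reset: what is moved stays moved. The work goes in short steps, Python scripts to look and compute and a tool call to move; the robot and the scene stay as the last step left them, time stands still between calls to the robot, and variables do not carry over. Pictures are saved under pics/ and viewed, at most 13 in all, crops included, and the job is handed in when it is done.

Besides the shell and the picture viewer there is one more tool, called after "Request:" as name(argument=value, ...), one argument or row to a line, values as JSON. jog_arm: Moves the arm, as the interface text tells. Its arguments: {"type":"object","properties":{"series":{"type":"array"}},"required":["series"]}

```bash
ls; mkdir -p pics; cat > h.py <<'E'
import numpy as np, cv2
from bench import ctrl
def pts(c):
    z=c["z_map"]; v,u=np.mgrid[0:480,0:640]
    p=np.stack([(u-c["cx"])/c["fx"]*z,(v-c["cy"])/c["fy"]*z,z],-1)
    R=np.array(c["rotation"]); 
    return p@R.reshape(3,3).T+np.array(c["xyz"])
E
python3 - <<'E'
from h import *
import pickle
ims=[]
for n in("top","side"):
    c=ctrl.camera(n); pickle.dump(c,open(n+".pkl","wb")); cv2.imwrite(f"pics/{n}0.png",c["frame"]); print(n,c["xyz"],c["rotation"],c["fx"],c["cx"],c["cy"])
print(ctrl.get_obs())
E
```

```text
pics
top [0.49790248 0.02197609 1.02941352] [-0.03189051  0.71038021 -0.70302053  0.01025061] 461.49140952720273 320.2501041375883 228.84201024820277
side [ 0.63829646 -1.04094763  0.53444398] [-0.55690694  0.82946122  0.0399285  -0.01595138] 574.471625198693 320.70641391454984 244.65094515854727
{'time_s': 0.1, 'q': array([ 1.07868197e+00,  1.81477525e-01,  1.60791120e+00,  3.72290557e-05,
        1.35379983e+00, -2.06280751e-01]), 'dq': array([-0.00026603, -0.00161524, -0.00225788,  0.00203017,  0.00173127,
        0.00073234]), 'joint_efforts': array([ 5.19974692e-04, -4.45882487e+01, -3.52236485e+01, -3.32985128e-04,
        4.23056219e-03, -2.43068337e-05]), 'eef_pos': array([0.16184711, 0.551235  , 0.23046664]), 'eef_rot': array([-2.90091901e-04,  1.42434718e-01,  9.89803877e-01, -7.43574160e-04]), 'wrist_force': array([-0.21126961, -0.57042074,  0.59352336]), 'torque': array([ 0.01768673, -0.0384287 ,  0.03482167]), 'grasp_force': 0.0, 'opening': 1.0032822314091263}
```

View pics/top0.png

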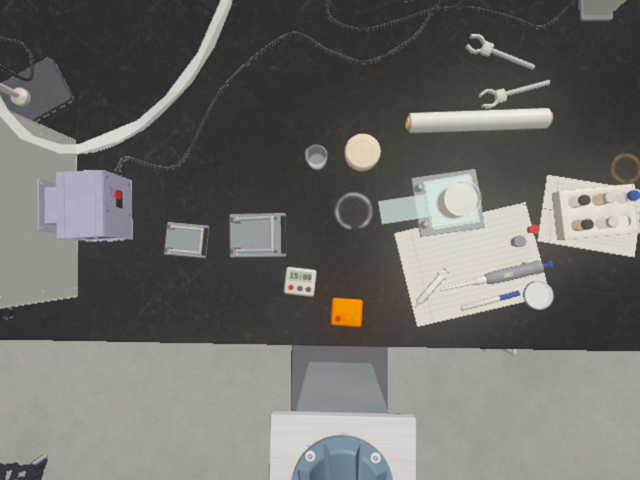

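View pics/side0.png

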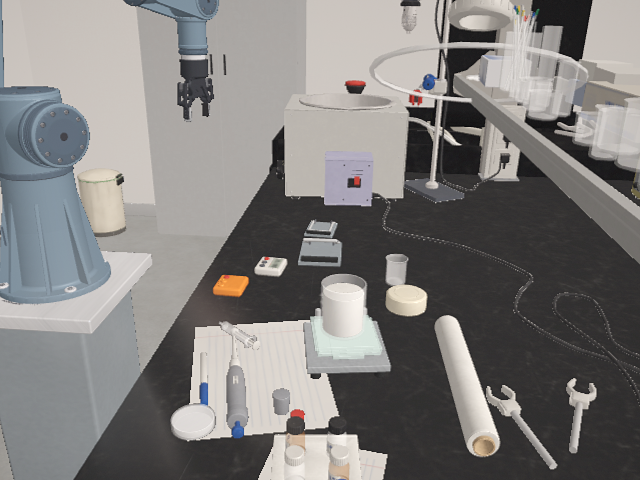

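The top view shows these look-alikes:
- **Stands:** small at (186,240), larger at (258,235). I choose the larger.
- **Timers:** white at (300,282), orange at (347,313). I choose the white.
- **Panel:** the free end is at (400,210), under the squares and jar at (448,203). The ring at (353,210) is a dish.

I'll check the choices in a close crop.

```bash
cat >> h.py <<'E'
from scipy.spatial.transform import Rotation as Ro
def pts(c):
    z=c["z_map"]; v,u=np.mgrid[0:480,0:640]
    p=np.stack([(u-c["cx"])/c["fx"]*z,(v-c["cy"])/c["fy"]*z,z],-1)
    q=c["rotation"]; R=Ro.from_quat([q[1],q[2],q[3],q[0]]).as_matrix()
    return p@R.T+np.array(c["xyz"])
E
python3 - <<'E'
from h import *
import pickle
c=pickle.load(open("top.pkl","rb")); f=c["frame"]
a=cv2.resize(f[195:305,220:330],(400,400),interpolation=cv2.INTER_CUBIC)
b=cv2.resize(f[150:260,375:485],(400,400),interpolation=cv2.INTER_CUBIC)
cv2.imwrite("pics/crop1.png",np.hstack([a,b]))
P=pts(c)
print("table",P[270,200:420:40].round(4))
for n,(u,v) in dict(panel=(395,210),jar=(455,198),timer=(300,275),easel=(240,235),store=(415,190)).items(): print(n,P[v,u].round(4))
s=slice
print("easel z row235 mm", (P[235,226:292,2]*1000).round().astype(int))
print("easel z col258 mm", (P[205:262,258,2]*1000).round().astype(int))
print("panel row210", (P[210,372:490,2]*1000).round().astype(int))
E
```

```text
table [[ 4.642e-01  3.222e-01  7.000e-04]
 [ 4.653e-01  2.322e-01  2.000e-04]
 [ 4.663e-01  1.430e-01 -3.500e-03]
 [ 4.675e-01  5.340e-02  0.000e+00]
 [ 4.685e-01 -3.560e-02 -3.000e-03]
 [ 4.696e-01 -1.239e-01 -1.700e-03]]
panel [ 0.5997 -0.1084  0.031 ]
jar [ 0.6151 -0.2139  0.1211]
timer [0.4565 0.0966 0.0162]
easel [0.5432 0.2321 0.0091]
store [ 0.6444 -0.1525  0.0251]
easel z row235 mm [  -2   -1   -2    0    9    9    7   12   10    9   10   11    9   11
    9   12   11   10   11    5    5   11 1029    8    6   10    8   10
    7    9   12   12   11   13   11   10   11   11    9    7   10    8
    9   13   53   57   56   55   13    7    8   10   10   11   10   18
   21   17   21   21   -1   -2    1    1    0   -1]
easel z col258 mm [  -2   -1   -1   -2   -1   -2   -2   -3    7   12    9   40   46   39
   40    8   10   11   13   10    9    7   11    9    8   12    8   13
    8    9   11   11   12    9    5    9    6    9    8    9    7    9
    7    9   46   40   43    9    7 1029    8    1    1   -1   -1    0
    0]
panel row210 [   1   -4    0   -1    1   -5   -2   -1   29   32   33   30   29   29
   33   29   30   30   29   31   33   31   33   31   31   32   34   32
   32   28   31   31   33   31   30   26   34   32   33   33   30   32
   29   33   29   33   31   29   32   32   35   33   34   30   28   36
   37   45   50   48   50   50   51   49   51   54   62   66   77   85
   92   94  105  110  117  123  128  135  134  134  119  120  119  117
  119  119  120  119  121  120  120  120  120  118  123  119  120 1029
  120  119  117  118  129  135  135   48   27   23   24   23   22    1
   -2    1   -5   -1   -1   -2]
```

View pics/crop1.png

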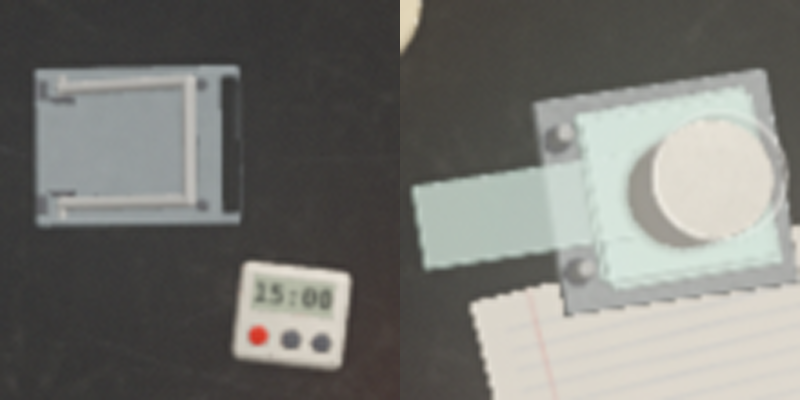

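The larger stand at (258,235) has its lip on the right (world -y) and the bow's bar near col 271. The timer's red left-hand key is at about (291,287), and the panel's free end spans cols 379–413.

```bash
cat >> h.py <<'E'
def ray(c,uv,h):
    uv=np.atleast_2d(uv).astype(float); q=c["rotation"]; R=Ro.from_quat([q[1],q[2],q[3],q[0]]).as_matrix()
    d=np.c_[(uv[:,0]-c["cx"])/c["fx"],(uv[:,1]-c["cy"])/c["fy"],np.ones(len(uv))]@R.T
    o=np.array(c["xyz"]); return (o+d*((h-o[2])/d[:,2])[:,None])
def rect(c,m,h):
    n,l,st,_=cv2.connectedComponentsWithStats(m.astype(np.uint8)); k=1+st[1:,4].argmax(); v,u=np.where(l==k)
    e=np.vstack([np.c_[u+a,v+b] for a in(-.5,.5) for b in(-.5,.5)])
    p=ray(c,e,h)[:,:2]; r=cv2.minAreaRect((p*1000).astype(np.float32)); return r,cv2.boxPoints(r).round(1).tolist()
def box(m,u0,u1,v0,v1):
    k=np.zeros_like(m); k[v0:v1,u0:u1]=m[v0:v1,u0:u1]; return k
E
python3 - <<'E'
from h import *
import pickle
c=pickle.load(open("top.pkl","rb")); P=pts(c); Z=cv2.medianBlur(P[...,2].astype(np.float32),3); f=c["frame"].astype(int)
print("easel",rect(c,box((Z>.005),222,295,205,265),.010))
print("panel",rect(c,box((Z>.02)&(Z<.04),370,412,185,235),.032))
print("timer",rect(c,box(Z>.008,278,322,262,302),.018))
print("store",rect(c,box((Z>.015),412,490,165,240),.026))
m=box((Z>.044),226,292,205,265); m2=m&(np.abs(Z-.055)<.006); m2=box(m2,262,280,212,258)
v,u=np.where(m2); print("bar px",u.min(),u.max(),v.min(),v.max(),P[m2][:,2].mean()); print(rect(c,m2,.054))
red=box((f[...,2]>150)&(f[...,1]<90),278,322,262,302); v,u=np.where(red); print("key",u.mean(),v.mean(),len(u),ray(c,[[u.mean(),v.mean()]],.021))
s=pickle.load(open("side.pkl","rb"));Q=pts(s)
k=(Q[...,2]>.03)&(abs(Q[...,0]-.55)<.06)&(abs(Q[...,1]-.2)<.08); print("side bow",k.sum(),Q[k].round(3)[::15])
fs=s["frame"].astype(int); r=box((fs[...,2]>150)&(fs[...,1]<90)&(fs[...,0]<90),252,290,255,280); v,u=np.where(r); print(ray(s,[[u.mean(),v.mean()]],.021))
E
```

```text
easel (((544.8356323242188, 193.13613891601562), (97.87500762939453, 125.299072265625), 0.9070441722869873), [[494.8999938964844, 255.0], [496.8999938964844, 129.6999969482422], [594.7999877929688, 131.3000030517578], [592.7999877929688, 256.6000061035156]])
panel (((600.66845703125, -110.94683837890625), (52.602394104003906, 74.2891845703125), 8.901559829711914), [[568.9000244140625, -78.30000305175781], [580.4000244140625, -151.6999969482422], [632.4000244140625, -143.60000610351562], [620.9000244140625, -70.19999694824219]])
timer (((443.62335205078125, 96.51484680175781), (68.11721801757812, 60.023990631103516), 84.38056182861328), [[410.3999938964844, 65.5999984741211], [470.20001220703125, 59.70000076293945], [476.79998779296875, 127.5], [417.1000061035156, 133.3000030517578]])
store (((617.5983276367188, -218.76504516601562), (132.16172790527344, 157.084228515625), 8.585467338562012), [[540.5, -151.0], [564.0, -306.29998779296875], [694.7000122070312, -286.6000061035156], [671.2000122070312, -131.1999969482422]])
bar px 264 273 215 251 0.0599244926085317
(((546.1385498046875, 162.09361267089844), (78.74142456054688, 21.37204933166504), 0.9965803623199463), [[506.6000061035156, 172.10000610351562], [507.0, 150.6999969482422], [585.7000122070312, 152.10000610351562], [585.2999877929688, 173.5]])
key 290.46153846153845 287.15384615384613 13 [[0.43011069 0.11666336 0.021     ]]
side bow 125 [[0.506 0.155 0.057]
 [0.54  0.155 0.059]
 [0.531 0.151 0.057]
 [0.565 0.152 0.059]
 [0.522 0.154 0.054]
 [0.556 0.156 0.054]
 [0.515 0.155 0.05 ]
 [0.549 0.15  0.054]
 [0.581 0.187 0.041]]
[[0.42900913 0.11431397 0.021     ]]
```

```bash
python3 - <<'E'
from h import *
import pickle
c=pickle.load(open("top.pkl","rb")); P=pts(c)
k=box((P[...,2]>.045)&(P[...,2]<.075),262,280,222,246);v,u=np.where(k);print("top",k.sum(),np.median(P[k],0),u.min(),u.max(),ray(c,[[269.5,235],[273.5,235]],.055))
s=pickle.load(open("side.pkl","rb"));Q=pts(s)
k=(Q[...,2]>.043)&(abs(Q[...,0]-.545)<.03)&(abs(Q[...,1]-.16)<.03);v,u=np.where(k);print("side",np.median(Q[k],0),v.min(),v.max(),np.bincount(v)[v.min():])
# lip inner/outer & base from side: rows at mid column
um=int(np.median(u)); print(um)
for r in range(232,270): print(r,(Q[r,um]*1000).round(0)[1:],s["frame"][r,um])
# timer/other side refs
k=(Q[...,2]>.118)&(Q[...,2]<.125)&(abs(Q[...,0]-.61)<.05)
E
```

```text
top 95 [0.5460675  0.15488194 0.05540764] 270 273 [[0.54180447 0.15971616 0.055     ]
 [0.54188888 0.1512002  0.055     ]]
side [0.54135353 0.15278223 0.05567573] 238 241 [15 27 27 27]
318
232 [310.  13.] [44 45 45]
233 [306.  12.] [42 42 42]
234 [312.   7.] [110 108 106]
235 [311.   5.] [146 144 139]
236 [307.   4.] [145 144 139]
237 [304.   2.] [63 63 62]
238 [155.  59.] [161 163 166]
239 [152.  57.] [202 205 207]
240 [151.  56.] [191 193 195]
241 [150.  54.] [146 149 152]
242 [250.  10.] [159 157 153]
243 [246.   9.] [160 158 154]
244 [233.  12.] [162 159 155]
245 [228.  12.] [162 160 156]
246 [222.  11.] [161 158 154]
247 [216.  12.] [162 160 156]
248 [207.  13.] [162 159 155]
249 [204.  11.] [162 159 155]
250 [201.  10.] [159 157 154]
251 [195.  10.] [160 159 154]
252 [186.  11.] [160 158 154]
253 [177.  12.] [161 158 154]
254 [173.  12.] [162 161 155]
255 [167.  12.] [167 164 160]
256 [139.  22.] [101 100  99]
257 [132.  22.] [58 58 60]
258 [131.  20.] [48 48 48]
259 [127.  20.] [48 50 50]
260 [132.  15.] [44 46 46]
261 [131.  13.] [41 40 41]
262 [131.  10.] [142 139 135]
263 [131.   8.] [152 148 145]
264 [133.   5.] [149 147 143]
265 [130.   3.] [123 121 119]
266 [136.  -2.] [63 63 63]
267 [126.   0.] [49 50 51]
268 [120.   1.] [51 51 51]
269 [117.  -0.] [51 51 53]
```

Request:
jog_arm(
  series=[
    [[0,0,-10,0,0,0.05,40],[0,0,0,0.1,0,0,40],[0,0,0,0.1,0,0,40],[0,0,0,0,0,0,40],[0,0,0,0,0,0,40],[0,0,0,0,0,0,40],[0,0,0,0,0,0,40],[0,0,0,0,0,0,40],[0,0,0,0,0,0,40],[0,0,0,0,0,0,40]],
  ],
)

```text
time_s: 1.1
eef_pos: [0.1621, 0.5517, 0.2416]
eef_rot: [-0.017, 0.166, 0.981, -0.098]
wrist_force: [0.0, -0.4, 0.8]
opening: 0.471
grasp_force: 0.0
```

```bash
python3 -c "
from h import *
o=ctrl.get_obs(); print(o)
q=o['eef_rot']; print(Ro.from_quat([q[1],q[2],q[3],q[0]]).as_matrix())"
```

```text
{'time_s': 1.1, 'q': array([ 1.09444794,  0.31557223,  1.43421317, -0.02778775,  1.58911707,
       -0.13835291]), 'dq': array([ 0.00035912,  0.00627259, -0.00315297,  0.00016835,  0.00080138,
        0.00086378]), 'joint_efforts': array([ 1.06808855e-02, -5.09017003e+01, -3.47153163e+01, -1.29888863e-01,
        9.32880007e-01, -3.21633734e-04]), 'eef_pos': array([0.16206108, 0.55166912, 0.24163679]), 'eef_rot': array([-0.01659559,  0.16626142,  0.9810535 , -0.09805995]), 'wrist_force': array([ 0.03390921, -0.3591636 ,  0.79677339]), 'torque': array([ 0.10197388, -0.02330358, -0.06144845]), 'grasp_force': 0.0, 'opening': 0.47108443747693607}
[[-9.44163451e-01  3.22967976e-01 -6.51695060e-02]
 [ 3.29477428e-01  9.25482770e-01 -1.86885703e-01]
 [-4.48423309e-05 -1.97922532e-01 -9.80217664e-01]]
```

```bash
cat >> h.py <<'E'
def pose():
    o=ctrl.get_obs(); q=o["eef_rot"]; return np.array(o["eef_pos"]),Ro.from_quat([q[1],q[2],q[3],q[0]]),o
def plan(wps,p=None,R=None):
    """wps: list of (pos,Rot,n)"""
    if p is None: p,R,_=pose()
    out=[]
    for P,T,n in wps:
        P=np.array(P); rv=(R.inv()*T).as_rotvec()/n; d=(P-p)/n
        for i in range(n):
            out.append([round(x,1) for x in R.inv().apply(d)*1000]+[round(x,3) for x in rv]); R=R*Ro.from_rotvec(rv); p=p+d
        p=P;R=T
    for r in out: print([float(x)+0 for x in r])
def down(yaw): # tool y along angle yaw, pointing down
    y=np.array([np.cos(yaw),np.sin(yaw),0]); z=np.array([0,0,-1.]); return Ro.from_matrix(np.c_[np.cross(y,z),y,z])
E
python3 - <<'E'
from h import *
import pickle
c=pickle.load(open("top.pkl","rb")); s=pickle.load(open("side.pkl","rb"))
print("lip inner/outer top",ray(c,[[280.5,235],[285.5,235]],.021)[:,1],"back edge",ray(c,[[229.5,235]],.01)[:,1])
print("lip inner side",ray(s,[[318,255.7]],.021)[0,1:],"lip front top",ray(s,[[318,259]],.021)[0,1])
print("base back side", ray(s,[[318,241.9],[318,233.6]],.01)[:,1])
g=c["frame"][235,224:292].mean(1).astype(int); print(g)
print("bar",ray(s,[[318,239.8]],.0545)[0])
plan([((.545,.155,.20),down(np.radians(91)),14),((.545,.155,.09),down(np.radians(91)),6)])
E
```

```text
lip inner/outer top [0.14029744 0.12929775] back edge [0.25542866]
lip inner side [0.14213638 0.021     ] lip front top 0.12375168283248716
base back side [0.25178027 0.30747269]
[ 58  59  58  58  59  85 131 154 154 154 155 155 154 154 154 155 155 155
 156 154 154 155 154 154 153 153 153 153 153 152 153 153 154 154 154 154
 153 154 153 154 154 154 154 154 154 149 149 177 187 172 143 153 154 154
 153 154 140  70  58  61  60  60  69  60  59  60  60  58]
bar [0.54005521 0.15463863 0.0545    ]
[-35.2, -16.8, 6.4, -0.014, -0.003, -0.025]
[-34.7, -17.8, 6.3, -0.014, -0.003, -0.025]
[-34.2, -18.7, 6.1, -0.014, -0.003, -0.025]
[-33.7, -19.7, 5.9, -0.014, -0.003, -0.025]
[-33.2, -20.6, 5.7, -0.014, -0.003, -0.025]
[-32.7, -21.5, 5.5, -0.014, -0.003, -0.025]
[-32.1, -22.4, 5.3, -0.014, -0.003, -0.025]
[-31.5, -23.3, 5.0, -0.014, -0.003, -0.025]
[-30.9, -24.1, 4.8, -0.014, -0.003, -0.025]
[-30.3, -24.9, 4.5, -0.014, -0.003, -0.025]
[-29.6, -25.8, 4.2, -0.014, -0.003, -0.025]
[-29.0, -26.6, 3.9, -0.014, -0.003, -0.025]
[-28.3, -27.3, 3.6, -0.014, -0.003, -0.025]
[-27.6, -28.1, 3.3, -0.014, -0.003, -0.025]
[0.0, 0.0, 18.3, 0.0, 0.0, 0.0]
[0.0, 0.0, 18.3, 0.0, 0.0, 0.0]
[0.0, 0.0, 18.3, 0.0, 0.0, 0.0]
[0.0, 0.0, 18.3, 0.0, 0.0, 0.0]
[0.0, 0.0, 18.3, 0.0, 0.0, 0.0]
[0.0, 0.0, 18.3, 0.0, 0.0, 0.0]
```

Request:
jog_arm(
  series=[
    [[-35.2,-16.8,6.4,-0.014,-0.003,-0.025,40],[-34.7,-17.8,6.3,-0.014,-0.003,-0.025,40],[-34.2,-18.7,6.1,-0.014,-0.003,-0.025,40],[-33.7,-19.7,5.9,-0.014,-0.003,-0.025,40],[-33.2,-20.6,5.7,-0.014,-0.003,-0.025,40],[-32.7,-21.5,5.5,-0.014,-0.003,-0.025,40],[-32.1,-22.4,5.3,-0.014,-0.003,-0.025,40],[-31.5,-23.3,5.0,-0.014,-0.003,-0.025,40],[-30.9,-24.1,4.8,-0.014,-0.003,-0.025,40],[-30.3,-24.9,4.5,-0.014,-0.003,-0.025,40]],
  ],
)

```text
time_s: 2.1
eef_pos: [0.4365, 0.2669, 0.2128]
eef_rot: [-0.002, 0.042, 0.999, -0.029]
wrist_force: [-0.8, -0.3, -0.0]
opening: 0.468
grasp_force: 0.0
```

Request:
jog_arm(
  series=[
    [[-29.6,-25.8,4.2,-0.014,-0.003,-0.025,40],[-29.0,-26.6,3.9,-0.014,-0.003,-0.025,40],[-28.3,-27.3,3.6,-0.014,-0.003,-0.025,40],[-27.6,-28.1,3.3,-0.014,-0.003,-0.025,40],[0,0,18,0,0,0,40],[0,0,18,0,0,0,40],[0,0,18,0,0,0,40],[0,0,18,0,0,0,40],[0,0,18,0,0,0,40],[0,0,0,0,0,0,40]],
  ],
)

```text
time_s: 3.1
eef_pos: [0.5434, 0.1541, 0.1091]
eef_rot: [0.001, -0.008, 1.0, -0.002]
wrist_force: [-0.7, 0.3, 0.5]
opening: 0.469
grasp_force: 0.0
```

```bash
python3 - <<'E'
from h import *
p,R,o=pose(); print(p,R.as_matrix().round(3),o["q"].round(3))
plan([((.545,.155,.0345),down(np.radians(91)),8)])
E
```

```text
[0.54341583 0.15407913 0.10909444] [[-1.    -0.016  0.001]
 [-0.016  1.    -0.003]
 [-0.001 -0.003 -1.   ]] [ 0.068  0.298  1.731 -0.004  1.111 -1.517]
[-0.2, 0.1, 9.3, 0.0, 0.0, 0.0]
[-0.2, 0.1, 9.3, 0.0, 0.0, 0.0]
[-0.2, 0.1, 9.3, 0.0, 0.0, 0.0]
[-0.2, 0.1, 9.3, 0.0, 0.0, 0.0]
[-0.2, 0.1, 9.3, 0.0, 0.0, 0.0]
[-0.2, 0.1, 9.3, 0.0, 0.0, 0.0]
[-0.2, 0.1, 9.3, 0.0, 0.0, 0.0]
[-0.2, 0.1, 9.3, 0.0, 0.0, 0.0]
```

Request:
jog_arm(
  series=[
    [[-0.2,0.1,15,0,0,0,40],[-0.2,0.1,15,0,0,0,40],[-0.2,0.1,15,0,0,0,40],[-0.2,0.1,15,0,0,0,40],[-0.2,0.1,14,0,0,0,40],[0,0,0,0,0,0,40],[0,0,0,0,0,0,0],[0,0,0,0,0,0,0],[0,0,0,0,0,0,0],[0,0,0,0,0,0,0]],
  ],
)

```text
time_s: 4.1
eef_pos: [0.5475, 0.1556, 0.0383]
eef_rot: [0.004, -0.008, 1.0, -0.001]
wrist_force: [1.8, 5.5, -3.2]
opening: 0.066
grasp_force: 58.4
```

```bash
python3 - <<'E'
from h import *
p,R,o=pose(); print(p,o["wrist_force"],o["grasp_force"],o["opening"])
# arc about hinge, tool fixed orientation; grasp pt = p+R*(0,0,-.019)
e=np.array([-.016,1,0])
a0=.427
for a1,n in((1.163,20),):
    r=.090; prev=np.array([-r*np.cos(a0),r*np.sin(a0)])
    for i in range(1,n+1):
        a=a0+(a1+.03-a0)*i/n; cur=np.array([-r*np.cos(a),r*np.sin(a)]); d=(cur-prev)*1000; prev=cur; print([0,round(d[0],1),round(-d[1],1)])
E
```

```text
[0.54751371 0.15555017 0.0382605 ] [ 1.76641582  5.45374276 -3.20431721] 58.40960383415222 0.06594241588873909
[0, np.float64(1.5), np.float64(-3.1)]
[0, np.float64(1.6), np.float64(-3.1)]
[0, np.float64(1.7), np.float64(-3.0)]
[0, np.float64(1.8), np.float64(-2.9)]
[0, np.float64(1.9), np.float64(-2.8)]
[0, np.float64(2.1), np.float64(-2.8)]
[0, np.float64(2.2), np.float64(-2.7)]
[0, np.float64(2.3), np.float64(-2.6)]
[0, np.float64(2.4), np.float64(-2.5)]
[0, np.float64(2.5), np.float64(-2.4)]
[0, np.float64(2.5), np.float64(-2.3)]
[0, np.float64(2.6), np.float64(-2.2)]
[0, np.float64(2.7), np.float64(-2.1)]
[0, np.float64(2.8), np.float64(-2.0)]
[0, np.float64(2.9), np.float64(-1.9)]
[0, np.float64(2.9), np.float64(-1.8)]
[0, np.float64(3.0), np.float64(-1.7)]
[0, np.float64(3.1), np.float64(-1.6)]
[0, np.float64(3.1), np.float64(-1.5)]
[0, np.float64(3.2), np.float64(-1.3)]
```

Request:
jog_arm(
  series=[
    [[0,1.5,-3.1,0,0,0,0],[0,1.6,-3.1,0,0,0,0],[0,1.7,-3.0,0,0,0,0],[0,1.8,-2.9,0,0,0,0],[0,1.9,-2.8,0,0,0,0],[0,2.1,-2.8,0,0,0,0],[0,2.2,-2.7,0,0,0,0],[0,2.3,-2.6,0,0,0,0],[0,2.4,-2.5,0,0,0,0],[0,2.5,-2.4,0,0,0,0]],
  ],
)

```text
time_s: 5.1
eef_pos: [0.5469, 0.1741, 0.0664]
eef_rot: [0.004, -0.008, 1.0, -0.002]
wrist_force: [2.9, -4.7, 0.4]
opening: 0.06
grasp_force: 58.6
```

Request:
jog_arm(
  series=[
    [[0,2.5,-2.3,0,0,0,0],[0,2.6,-2.2,0,0,0,0],[0,2.7,-2.1,0,0,0,0],[0,2.8,-2.0,0,0,0,0],[0,2.9,-1.9,0,0,0,0],[0,2.9,-1.8,0,0,0,0],[0,3.0,-1.7,0,0,0,0],[0,3.1,-1.6,0,0,0,0],[0,3.1,-1.5,0,0,0,0],[0,3.2,-1.3,0,0,0,0]],
  ],
)

```text
time_s: 6.1
eef_pos: [0.5464, 0.2016, 0.0862]
eef_rot: [0.003, -0.008, 1.0, -0.003]
wrist_force: [-4.2, -11.5, 14.3]
opening: 0.064
grasp_force: 59.1
```

Request:
jog_arm(
  series=[
    [[0,1.5,-0.3,0,0,0,0],[0,1.5,-0.3,0,0,0,0],[0,1,0,0,0,0,0],[0,1,0,0,0,0,0],[0,0,0,0,0,0,0],[0,0,0,0,0,0,30],[0,0,0,0,0,0,30],[0,0,0,0,0,0,30],[0,0,0,0,0,0,30],[0,-3,0,0,0,0,30]],
  ],
)

```text
time_s: 7.1
eef_pos: [0.5454, 0.2062, 0.0842]
eef_rot: [0.003, -0.009, 1.0, -0.001]
wrist_force: [-0.4, 0.6, 0.4]
opening: 0.354
grasp_force: 0.0
```

```bash
python3 - <<'E'
from h import *
p,R,o=pose(); print(p,o["wrist_force"],o["q"].round(3))
import pickle
s=ctrl.camera("side"); pickle.dump(s,open("side1.pkl","wb"))
cv2.imwrite("pics/side1.png",cv2.resize(s["frame"][180:290,250:400],(750,550),interpolation=cv2.INTER_CUBIC))
# panel grasp: end pts
E
```

```text
[0.54536041 0.20619134 0.08416471] [-0.44215207  0.64827675  0.40477621] [ 0.16   0.367  1.698 -0.004  1.071 -1.426]
```

View pics/side1.png

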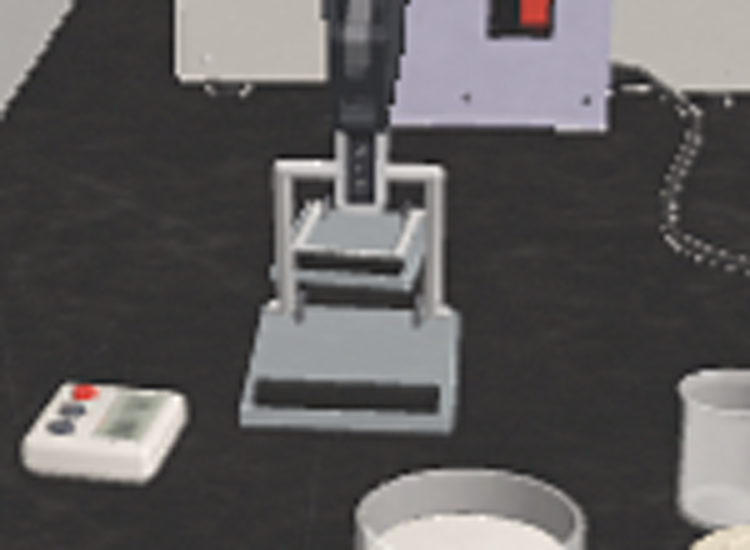

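The bow stands upright with the bar at crop row ~170, and the gripper is straddling it. Next I'll check the bar height and the ring in front of the panel, and plan the reach to the panel.

```bash
python3 - <<'E'
from h import *
import pickle
s=pickle.load(open("side1.pkl","rb"));Q=pts(s)
for u in(309,334):
  print("bar",[ (Q[v,u]*1000).round(0).tolist() for v in range(211,218)])
c=pickle.load(open("top.pkl","rb")); P=pts(c)
print("ring max z",P[190:230,332:374,2].max(),np.percentile(P[190:230,332:374,2],[50,95,99]), P[210,372],P[210,334])
Rg=down(np.radians(8.9))
plan([((.5454,.2062,.16),down(np.radians(91)),3),((.6004,-.110,.16),Rg,14),((.6004,-.110,.06),Rg,3)])
E
```

```text
bar [[484.0, 506.0, 1.0], [514.0, 201.0, 104.0], [514.0, 202.0, 101.0], [515.0, 196.0, 100.0], [488.0, 470.0, 1.0], [488.0, 465.0, 0.0], [490.0, 450.0, 2.0]]
bar [[555.0, 508.0, 3.0], [555.0, 506.0, 1.0], [572.0, 203.0, 103.0], [572.0, 201.0, 101.0], [572.0, 196.0, 101.0], [558.0, 472.0, 1.0], [558.0, 463.0, 1.0]]
ring max z 1.0294135208507655 [-0.00015517  0.0027316   0.0041292 ] [ 0.60231457 -0.0611971   0.00129328] [ 0.60206095  0.02353551 -0.00313346]
[-0.1, 0.1, -25.3, -0.001, 0.002, 0.0]
[-0.1, 0.2, -25.3, -0.001, 0.002, 0.0]
[0.0, 0.2, -25.3, -0.001, 0.002, 0.0]
[-3.5, -22.7, 0.0, 0.0, 0.0, 0.102]
[-5.8, -22.2, 0.0, 0.0, 0.0, 0.102]
[-8.1, -21.5, 0.0, 0.0, 0.0, 0.102]
[-10.2, -20.5, 0.0, 0.0, 0.0, 0.102]
[-12.3, -19.4, 0.0, 0.0, 0.0, 0.102]
[-14.2, -18.0, 0.0, 0.0, 0.0, 0.102]
[-15.9, -16.5, 0.0, 0.0, 0.0, 0.102]
[-17.5, -14.8, 0.0, 0.0, 0.0, 0.102]
[-19.0, -12.9, 0.0, 0.0, 0.0, 0.102]
[-20.2, -10.9, 0.0, 0.0, 0.0, 0.102]
[-21.2, -8.8, 0.0, 0.0, 0.0, 0.102]
[-22.0, -6.6, 0.0, 0.0, 0.0, 0.102]
[-22.5, -4.3, 0.0, 0.0, 0.0, 0.102]
[-22.8, -2.0, 0.0, 0.0, 0.0, 0.102]
[0.0, 0.0, 33.3, 0.0, 0.0, 0.0]
[0.0, 0.0, 33.3, 0.0, 0.0, 0.0]
[0.0, 0.0, 33.3, 0.0, 0.0, 0.0]
```

Request:
jog_arm(
  series=[
    [[0,0,-25,0,0,0,30],[0,0,-25,0,0,0,30],[0,0,-26,0,0,0,30],[-3.5,-22.7,0,0,0,0.102,85],[-5.8,-22.2,0,0,0,0.102,85],[-8.1,-21.5,0,0,0,0.102,85],[-10.2,-20.5,0,0,0,0.102,85],[-12.3,-19.4,0,0,0,0.102,85],[-14.2,-18,0,0,0,0.102,85],[-15.9,-16.5,0,0,0,0.102,85]],
  ],
)

```text
time_s: 8.15
eef_pos: [0.5727, 0.0467, 0.161]
eef_rot: [0.003, 0.344, 0.939, -0.0]
wrist_force: [-0.7, 0.7, 0.1]
opening: 0.993
grasp_force: 0.0
```

Request:
jog_arm(
  series=[
    [[-17.5,-14.8,0,0,0,0.102,85],[-19,-12.9,0,0,0,0.102,85],[-20.2,-10.9,0,0,0,0.102,85],[-21.2,-8.8,0,0,0,0.102,85],[-22,-6.6,0,0,0,0.102,85],[-22.5,-4.3,0,0,0,0.102,85],[-22.8,-2,0,0,0,0.102,85],[0,0,33,0,0,0,85],[0,0,33,0,0,0,85],[0,0,33,0,0,0,85]],
  ],
)

```text
time_s: 9.15
eef_pos: [0.6011, -0.1112, 0.0617]
eef_rot: [0.004, 0.649, 0.761, 0.001]
wrist_force: [0.4, -0.4, 0.2]
opening: 0.991
grasp_force: 0.0
```

```bash
python3 - <<'E'
from h import *
import pickle
p,R,o=pose(); print(p,R.as_matrix().round(3),o["q"].round(3))
c=ctrl.camera("top"); pickle.dump(c,open("top1.pkl","wb"))
cv2.imwrite("pics/top1.png",cv2.resize(c["frame"][150:260,350:500],(750,550),interpolation=cv2.INTER_CUBIC))
plan([((.6004,-.110,.011),down(np.radians(8.9)),4)])
E
```

```text
[ 0.60112341 -0.11117846  0.06173293] [[-0.158  0.987  0.007]
 [ 0.987  0.158 -0.003]
 [-0.004  0.006 -1.   ]] [-0.377  0.451  1.632 -0.     1.05  -0.535]
[-0.2, 0.8, 11.1, 0.0, 0.0, 0.001]
[-0.2, 0.8, 11.1, 0.0, 0.0, 0.001]
[-0.2, 0.8, 11.1, 0.0, 0.0, 0.001]
[-0.2, 0.8, 11.1, 0.0, 0.0, 0.001]
```

View pics/top1.png

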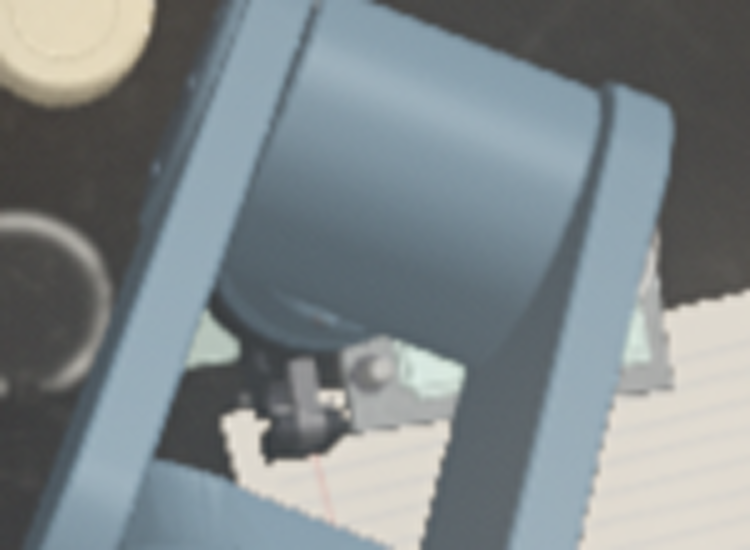

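The top view is mostly covered by the wrist. The near finger, at crop (300,440), is clear of the board's front edge. Next I'll lower and grip.

Request:
jog_arm(
  series=[
    [[0.2,0,10,0,0,0,85],[0.2,0,10,0,0,0,85],[0.2,0,10,0,0,0,85],[0.2,0,10,0,0,0,85],[0,0,10,0,0,0,85],[0,0,0,0,0,0,60],[0,0,0,0,0,0,56],[0,0,0,0,0,0,56],[0,0,0,0,0,0,56],[0,0,0,0,0,0,56]],
  ],
)

```text
time_s: 10.2
eef_pos: [0.6016, -0.1104, 0.0132]
eef_rot: [0.004, 0.649, 0.761, 0.001]
wrist_force: [-0.4, -0.8, -0.1]
opening: 0.659
grasp_force: 0.0
```

```bash
python3 - <<'E'
from h import *
p,R,o=pose(); print(p,R.as_matrix().round(3),o["wrist_force"],o["opening"],o["grasp_force"])
E
```

```text
[ 0.60156982 -0.11042915  0.01317253] [[-0.158  0.987  0.007]
 [ 0.987  0.158 -0.003]
 [-0.004  0.007 -1.   ]] [-0.37739777 -0.79710138 -0.08541084] 0.6590913800708931 0.0
```

Request:
jog_arm(
  series=[
    [[0,-1,2,0,0,0,56],[0,0,2,0,0,0,56],[0,0,0,0,0,0,53],[0,0,0,0,0,0,51],[0,0,0,0,0,0,50],[0,0,0,0,0,0,48],[0,0,0,0,0,0,45],[0,0,0,0,0,0,40],[0,0,0,0,0,0,40],[0,0,0,0,0,0,40]],
  ],
)

```text
time_s: 11.2
eef_pos: [0.6001, -0.1104, 0.0089]
eef_rot: [0.003, 0.649, 0.761, 0.001]
wrist_force: [-3.8, 0.6, 5.8]
opening: 0.567
grasp_force: 61.3
```

```bash
python3 - <<'E'
from h import *
p,R,o=pose(); print(p,R.as_matrix().round(3),o["wrist_force"],o["torque"],o["opening"],o["grasp_force"])
E
```

```text
[ 0.60007827 -0.11040502  0.00893508] [[-0.158  0.987  0.006]
 [ 0.987  0.158 -0.003]
 [-0.004  0.005 -1.   ]] [-3.77516289  0.59980604  5.80728218] [ 0.10948142  0.61988337 -0.15417893] 0.5671726273014253 61.34903132915497
```

Request:
jog_arm(
  series=[
    [[0.5,0,0,0,0,0,40],[1,0,0,0,0,0,40],[1.5,0,0,0,0,0,40],[2,0,0,0,0,0,40],[2,0,0,0,0,0,40],[2,0,0,0,0,0,40],[2,0,0,0,0,0,40],[2,0,0,0,0,0,40],[2,0,0,0,0,0,40],[2,0,0,0,0,0,40]],
  ],
)

```text
time_s: 12.2
eef_pos: [0.599, -0.0963, 0.009]
eef_rot: [0.006, 0.649, 0.761, 0.0]
wrist_force: [0.6, -10.6, -1.3]
opening: 0.566
grasp_force: 61.9
```

Request:
jog_arm(
  series=[
    [[2,0,0,0,0,0,40],[2,0,0,0,0,0,40],[2,0,0,0,0,0,40],[2,0,0,0,0,0,40],[2,0,0,0,0,0,40],[2,0,0,0,0,0,40],[2,0,0,0,0,0,40],[2,0,0,0,0,0,40],[2,0,0,0,0,0,40],[2,0,-0.1,0,0,0,40]],
  ],
)

```text
time_s: 13.2
eef_pos: [0.5959, -0.0766, 0.0091]
eef_rot: [0.006, 0.649, 0.761, 0.001]
wrist_force: [0.5, -10.1, -2.1]
opening: 0.568
grasp_force: 62.0
```

```bash
python3 - <<'E'
from h import *
p,R,o=pose(); print(p,R.as_matrix().round(3),o["wrist_force"],o["torque"],o["opening"],o["grasp_force"])
import pickle
s=ctrl.camera("side"); pickle.dump(s,open("side2.pkl","wb"))
cv2.imwrite("pics/side2.png",cv2.resize(s["frame"][220:390,230:460],(800,591),interpolation=cv2.INTER_CUBIC))
E
```

```text
[ 0.59594116 -0.0765854   0.00907017] [[-0.158  0.987  0.01 ]
 [ 0.987  0.158 -0.007]
 [-0.008  0.009 -1.   ]] [  0.47850567 -10.10015896  -2.06469173] [-1.58232618 -0.09670783  0.02383077] 0.5677358691916334 61.984137296676636
```

View pics/side2.png

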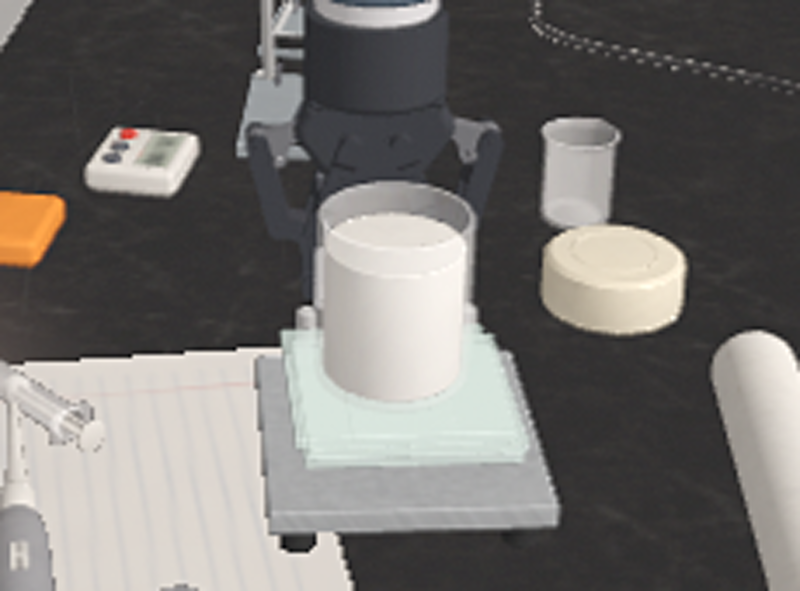

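The squares have come up against the two pins (crop (305,318) and (470,315)), and the jar is upright at (395,300). I'll continue the pull.

Request:
jog_arm(
  series=[
    [[2.5,0,0,0,0,0,40],[2.5,0,0,0,0,0,40],[2.5,0,0,0,0,0,40],[2.5,0,0,0,0,0,40],[2.5,0,-0.1,0,0,0,40],[2.5,0,0,0,0,0,40],[2.5,0,0,0,0,0,40],[2.5,0,0,0,0,0,40],[2.5,0,0,0,0,0,40],[2.5,0,-0.1,0,0,0,40]],
  ],
)

```text
time_s: 14.25
eef_pos: [0.5921, -0.0522, 0.0092]
eef_rot: [0.006, 0.649, 0.761, 0.0]
wrist_force: [0.9, -12.1, -1.1]
opening: 0.569
grasp_force: 62.0
```

Request:
jog_arm(
  series=[
    [[2.5,0,0,0,0,0,40],[2.5,0,0,0,0,0,40],[2.5,0,0,0,0,0,40],[2.5,0,0,0,0,0,40],[2.5,0,-0.1,0,0,0,40],[2.5,0,0,0,0,0,40],[2.5,0,0,0,0,0,40],[2.5,0,0,0,0,0,40],[2.5,0,0,0,0,0,40],[2.5,0,-0.1,0,0,0,40]],
  ],
)

```text
time_s: 15.25
eef_pos: [0.5866, -0.0243, 0.0088]
eef_rot: [0.004, 0.649, 0.761, 0.001]
wrist_force: [-0.4, -1.8, -0.8]
opening: 0.566
grasp_force: 62.1
```

Request:
jog_arm(
  series=[
    [[2.5,0,0,0,0,0,40],[2.5,0,0,0,0,0,40],[2.5,0,0,0,0,0,40],[2.5,0,0,0,0,0,40],[2.5,0,-0.1,0,0,0,40],[2.5,0,0,0,0,0,40],[2.5,0,0,0,0,0,40],[2.5,0,0,0,0,0,40],[2.5,0,0,0,0,0,40],[2.5,0,-0.1,0,0,0,40]],
  ],
)

```text
time_s: 16.25
eef_pos: [0.5823, 0.0006, 0.0088]
eef_rot: [0.003, 0.649, 0.761, 0.001]
wrist_force: [-1.0, -0.1, -0.3]
opening: 0.573
grasp_force: 62.1
```

Request:
jog_arm(
  series=[
    [[2.5,0,0,0,0,0,40],[2.5,0,0,0,0,0,40],[2.5,0,0,0,0,0,40],[2.5,0,0,0,0,0,40],[2.5,0,-0.1,0,0,0,40],[2.5,0,0,0,0,0,40],[2.5,0,0,0,0,0,40],[2,0,0,0,0,0,40],[2,0,0,0,0,0,40],[1,0,-0.1,0,0,0,40]],
  ],
)

```text
time_s: 17.25
eef_pos: [0.5789, 0.0226, 0.009]
eef_rot: [0.003, 0.649, 0.761, 0.001]
wrist_force: [0.1, 0.7, -1.7]
opening: 0.567
grasp_force: 62.1
```

```bash
python3 - <<'E'
from h import *
import pickle
p,R,o=pose(); print(p,R.as_matrix().round(3),o["wrist_force"],o["torque"],o["opening"],o["grasp_force"],o["q"].round(3))
c=ctrl.camera("top"); s=ctrl.camera("side"); pickle.dump((c,s),open("cs3.pkl","wb"))
f=c["frame"][140:260,300:500]; g=s["frame"][220:390,230:460]
cv2.imwrite("pics/cs3.png",np.vstack([cv2.resize(f,(400,240)),cv2.resize(g,(400,296))]))
E
```

```text
[0.57892148 0.02260532 0.00902415] [[-0.158  0.987  0.006]
 [ 0.987  0.158 -0.003]
 [-0.004  0.006 -1.   ]] [ 0.06483944  0.70618427 -1.7134911 ] [0.04986698 0.01970156 0.01118709] 0.5672787227485013 62.068830728530884 [-0.165  0.479  1.727 -0.002  0.928 -0.322]
```

View pics/cs3.png

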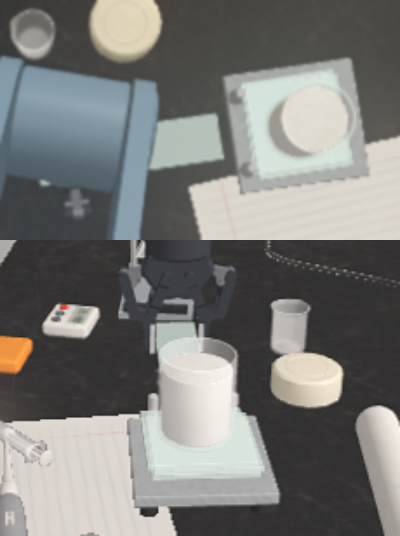

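The panel is free and held, the squares rest on the board against the pins, and the jar is standing. I'll measure how the panel sits in the hand.

```bash
python3 - <<'E'
from h import *
import pickle
c,s=pickle.load(open("cs3.pkl","rb")); P=pts(c)
m=box((P[...,2]>.018)&(P[...,2]<.045),379,415,190,230)
m=cv2.morphologyEx(m.astype(np.uint8),cv2.MORPH_OPEN,np.ones((3,3)))>0
print(rect(c,m,.032))
A=P[m]; t=np.c_[A[:,1]+.12,A[:,0]-.6,np.ones(len(A))]; co=np.linalg.lstsq(t,A[:,2],rcond=None)[0]; print("slope y,x,z@-.12",co,len(A))
# table bias nearby
k=box(abs(P[...,2])<.01,379,412,235,250); print("table bias",P[k][:,2].mean())
f=c["frame"].astype(int); print(f[210,395:420].tolist())
plan([((.5789,.0226,.06),pose()[1],1)])
E
```

```text
(((600.2418212890625, -105.04136657714844), (52.424835205078125, 72.79081726074219), 8.69694995880127), [[568.7999877929688, -73.0], [579.7999877929688, -145.0], [631.7000122070312, -137.10000610351562], [620.5999755859375, -65.0999984741211]])
slope y,x,z@-.12 [ 0.01838844 -0.00689231  0.02954713] 726
table bias -0.0005007693860492824
[[184, 193, 180], [184, 193, 180], [184, 193, 180], [184, 193, 180], [184, 192, 180], [184, 193, 180], [184, 193, 181], [184, 193, 180], [184, 193, 180], [184, 193, 181], [184, 194, 181], [185, 194, 181], [185, 194, 182], [185, 194, 182], [176, 184, 172], [127, 135, 126], [82, 88, 86], [82, 86, 84], [81, 85, 84], [81, 86, 85], [90, 95, 92], [122, 125, 123], [157, 160, 158], [170, 172, 170], [170, 172, 170]]
[-0.1, 0.2, -50.9, 0.0, 0.0, 0.0]
```

Request:
jog_arm(
  series=[
    [[0,0,-5,0,0,0,40],[0,0,-10,0,0,0,40],[0,0,-15,0,0,0,40],[0,0,-20,0,0,0,40],[0,0,-20,0,0,0,40],[0,0,-20,0,0,0,40],[0,0,-20,0,0,0,40],[0,0,-20,0,0,0,40],[0,0,-15,0,0,0,40],[0,0,-5,0,0,0,40]],
  ],
)

```text
time_s: 18.35
eef_pos: [0.5794, 0.0226, 0.1622]
eef_rot: [0.005, 0.649, 0.761, 0.002]
wrist_force: [1.0, -0.5, -1.7]
opening: 0.567
grasp_force: 62.2
```

```bash
cat >> h.py <<'E'
EX=np.array([-.016,1,0]);EX/=np.linalg.norm(EX); EO=np.array([.5448,.186,0]); UP=np.array([0,0,1.])
DG,DZ,PT=.0646,.0206,.018   # grip from centre, panel behind TCP, panel pitch over tool
def tcp(th,fx,gap,side=0.):
    """panel tilt th(deg); front-lower corner fx (m) off the lip, back-lower corner gap above base"""
    t=np.radians(th)-PT; T=np.radians(th)
    def fr(t):
        x=np.cos(t)*EX+np.sin(t)*UP; z=np.sin(t)*EX-np.cos(t)*UP; return x,np.cross(z,x),z
    u,l,b=fr(T); x,y,z=fr(t)
    F=EO+l*side; 
    # foot centre f: EX comp -> f - .003*b.EX = -.045+fx ; z: f + .003*b.z = .010+gap
    f=F+EX*(-.045+fx+.003*b@EX)+UP*(.010+gap-.003*b[2])
    return f+u*(.1+DG)+z*DZ, Ro.from_matrix(np.c_[x,y,z])
E
python3 - <<'E'
from h import *
print(tcp(60,0,0)[0], tcp(60,0,0)[0])
p,R,o=pose(); print(p,o["q"].round(3))
P1,T1=tcp(63,.003,.05); print(P1)
mid=(R*Ro.from_rotvec((R.inv()*T1).as_rotvec()/2))
plan([((.562,.12,.25),mid,10),(P1,T1,10)])
E
```

```text
[0.54387932 0.24354255 0.14342835] [0.54387932 0.24354255 0.14342835]
[0.5794087  0.02261687 0.16215077] [-0.165  0.254  1.666 -0.002  1.21  -0.323]
[0.54394278 0.23957643 0.19834059]
[9.8, -0.1, -8.8, -0.003, 0.054, 0.007]
[10.3, -0.1, -8.3, -0.003, 0.054, 0.007]
[10.7, -0.2, -7.7, -0.003, 0.054, 0.007]
[11.1, -0.2, -7.1, -0.003, 0.054, 0.007]
[11.5, -0.3, -6.5, -0.003, 0.054, 0.007]
[11.8, -0.3, -5.9, -0.003, 0.054, 0.007]
[12.1, -0.4, -5.2, -0.003, 0.054, 0.007]
[12.4, -0.5, -4.6, -0.003, 0.054, 0.007]
[12.6, -0.5, -3.9, -0.003, 0.054, 0.007]
[12.8, -0.6, -3.2, -0.003, 0.054, 0.007]
[7.7, -0.9, 10.6, -0.003, 0.054, 0.007]
[7.1, -1.0, 11.0, -0.003, 0.054, 0.007]
[6.5, -1.1, 11.4, -0.003, 0.054, 0.007]
[5.9, -1.2, 11.7, -0.003, 0.054, 0.007]
[5.2, -1.2, 12.0, -0.003, 0.054, 0.007]
[4.6, -1.3, 12.3, -0.003, 0.054, 0.007]
[3.9, -1.4, 12.5, -0.003, 0.054, 0.007]
[3.2, -1.4, 12.7, -0.003, 0.054, 0.007]
[2.5, -1.5, 12.8, -0.003, 0.054, 0.007]
[1.8, -1.6, 12.9, -0.003, 0.054, 0.007]
```

Request:
jog_arm(
  series=[
    [[9.8,-0.1,-8.8,-0.003,0.054,0.007,40],[10.3,-0.1,-8.3,-0.003,0.054,0.007,40],[10.7,-0.2,-7.7,-0.003,0.054,0.007,40],[11.1,-0.2,-7.1,-0.003,0.054,0.007,40],[11.5,-0.3,-6.5,-0.003,0.054,0.007,40],[11.8,-0.3,-5.9,-0.003,0.054,0.007,40],[12.1,-0.4,-5.2,-0.003,0.054,0.007,40],[12.4,-0.5,-4.6,-0.003,0.054,0.007,40],[12.6,-0.5,-3.9,-0.003,0.054,0.007,40],[12.8,-0.6,-3.2,-0.003,0.054,0.007,40]],
  ],
)

```text
time_s: 19.35
eef_pos: [0.561, 0.1202, 0.2468]
eef_rot: [-0.191, 0.651, 0.711, 0.186]
wrist_force: [-0.2, -0.1, -1.9]
opening: 0.573
grasp_force: 62.1
```

```bash
python3 - <<'E'
from h import *
p,R,o=pose(); print(p,R.as_matrix().round(3),o["q"].round(3),o["wrist_force"])
E
```

```text
[0.56096412 0.12022678 0.24680301] [[-0.08   0.996 -0.03 ]
 [ 0.854  0.084  0.513]
 [ 0.513  0.016 -0.858]] [-0.283  0.202  1.644  0.506  1.503 -0.46 ] [-0.15164674 -0.13970662 -1.92591264]
```

q4 goes positive, towards its roomy side. Continuing.

Request:
jog_arm(
  series=[
    [[7.7,-0.9,10.6,-0.003,0.054,0.007,40],[7.1,-1.0,11.0,-0.003,0.054,0.007,40],[6.5,-1.1,11.4,-0.003,0.054,0.007,40],[5.9,-1.2,11.7,-0.003,0.054,0.007,40],[5.2,-1.2,12,-0.003,0.054,0.007,40],[4.6,-1.3,12.3,-0.003,0.054,0.007,40],[3.9,-1.4,12.5,-0.003,0.054,0.007,40],[3.2,-1.4,12.7,-0.003,0.054,0.007,40],[2.5,-1.5,12.8,-0.003,0.054,0.007,40],[1.8,-1.6,12.9,-0.003,0.054,0.007,40]],
  ],
)

```text
time_s: 20.35
eef_pos: [0.5426, 0.2396, 0.1943]
eef_rot: [-0.37, 0.605, 0.609, 0.356]
wrist_force: [1.2, 0.7, -1.6]
opening: 0.566
grasp_force: 62.2
```

Request:
jog_arm(
  series=[
    [[0,0,0,0,0,0,40],[0,0,0,0,0,0,40],[0,0,0,0,0,0,40],[0,0,0,0,0,0,40],[0,0,0,0,0,0,40],[0,0,0,0,0,0,40],[0,0,0,0,0,0,40],[0,0,0,0,0,0,40],[0,0,0,0,0,0,40],[0,0,0,0,0,0,40]],
  ],
)

```text
time_s: 21.35
eef_pos: [0.5428, 0.2394, 0.1949]
eef_rot: [-0.37, 0.605, 0.609, 0.356]
wrist_force: [0.2, 0.6, -1.5]
opening: 0.566
grasp_force: 62.2
```

```bash
python3 - <<'E'
from h import *
import pickle
p,R,o=pose(); print(p,R.as_matrix().round(3),o["q"].round(3),o["wrist_force"],o["torque"],o["opening"])
c=ctrl.camera("top"); s=ctrl.camera("side"); pickle.dump((c,s),open("cs4.pkl","wb"))
g=s["frame"][150:290,230:430]
cv2.imwrite("pics/cs4.png",cv2.resize(g,(800,560),interpolation=cv2.INTER_CUBIC))
P2,T2=tcp(63,.003,.005)
print(P2,tcp(63,.003,.05)[0]); print(T2.as_matrix().round(3)); plan([(P2,T2,8)])
E
```

```text
[0.54276899 0.23942574 0.19491772] [[ 0.004  1.    -0.02 ]
 [ 0.474  0.015  0.881]
 [ 0.881 -0.013 -0.474]] [-0.291  0.401  1.796  0.996  1.513 -0.674] [ 0.16709459  0.60679292 -1.4527424 ] [-0.62186025 -0.07228906 -0.02672319] 0.5663766182152359
[0.54394278 0.23957643 0.15334059] [0.54394278 0.23957643 0.19834059]
[[-0.008  1.    -0.014]
 [ 0.47   0.016  0.883]
 [ 0.883 -0.    -0.47 ]]
[-4.6, 0.2, 2.5, -0.001, 0.001, -0.002]
[-4.6, 0.2, 2.5, -0.001, 0.001, -0.002]
[-4.6, 0.2, 2.5, -0.001, 0.001, -0.002]
[-4.6, 0.2, 2.5, -0.001, 0.001, -0.002]
[-4.6, 0.2, 2.5, -0.001, 0.001, -0.002]
[-4.6, 0.2, 2.5, -0.001, 0.001, -0.002]
[-4.6, 0.2, 2.5, -0.001, 0.001, -0.002]
[-4.6, 0.2, 2.5, -0.001, 0.001, -0.002]
```

View pics/cs4.png

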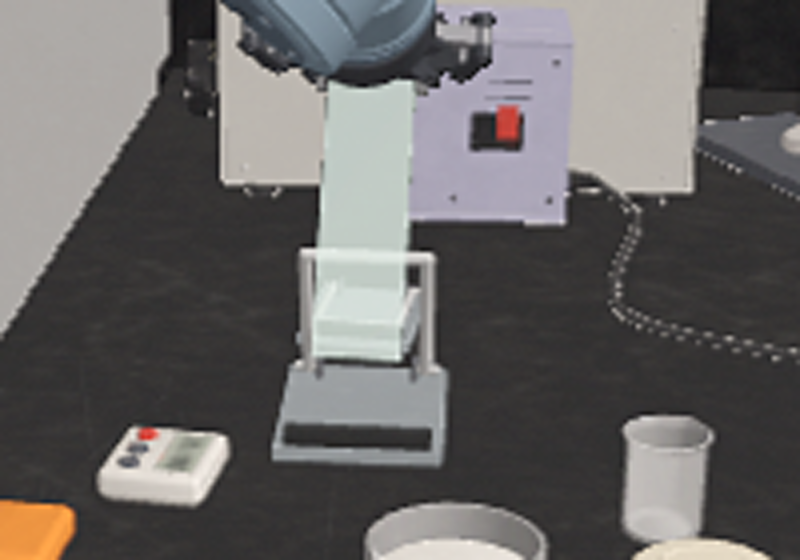

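The side view shows the panel hanging over the stand. Its foot edge spans crop x 316–403 and the bow legs span 300–436, so it may sit a little to -x. I'll measure that.

```bash
python3 - <<'E'
from h import *
import pickle
c,s=pickle.load(open("cs4.pkl","rb")); Q=pts(s)
# panel points
m=box((Q[...,2]>.05)&(Q[...,1]<.30)&(Q[...,1]>.1),305,340,165,240)
A=Q[m]
# plane fit of panel via robust: exclude bar
n0=np.array([0,-.88,.47]); 
d=A@n0; k=abs(d-np.median(d))<.006; A=A[k]
ce=A.mean(0); U,S,V=np.linalg.svd(A-ce); n=V[2]*np.sign(V[2][2]); print("panel normal",n.round(3),"tilt",np.degrees(np.arctan2(-n[1],n[2])),"ctr",ce.round(4),len(A),"std",(A-ce)@n@((A-ce)@n)/len(A))
for z0 in(.07,.09,.11,.13,.15):
    b=A[abs(A[:,2]-z0)<.006]; print(z0,b[:,0].min().round(4),b[:,0].max().round(4),((b[:,0].min()+b[:,0].max())/2).round(4),b[:,1].mean().round(4))
# easel base top edges
B=box((abs(Q[...,2]-.010)<.005),295,345,240,262); 
for r in range(244,256,2):
    u=np.where((s["frame"][r,290:350].mean(1)>120))[0]+290; 
    print(r,u.min(),u.max(),ray(s,[[u.min()-.5,r],[u.max()+.5,r]],.01)[:,0],"mid",ray(s,[[(u.min()+u.max())/2,r]],.01)[0])
# bow legs upper
for r in (222,228,234):
    row=s["frame"][r,298:345].mean(1).astype(int); print(r,row.tolist())
# foot lowest in side image
col=s["frame"][225:245,320].mean(1).astype(int); print(col, Q[225:245,320,1].round(3))
E
```

```text
panel normal [ 0.018 -0.884  0.467] tilt 62.14786809706796 ctr [0.5419 0.1784 0.13  ] 1499 std 5.600255998269852e-06
0.07 0.5178 0.5655 0.5417 0.1469
0.09 0.5167 0.5662 0.5415 0.1571
0.11 0.5173 0.5651 0.5412 0.1682
0.13 0.5166 0.5664 0.5415 0.1782
0.15 0.517 0.5668 0.5419 0.1891
244 302 341 [0.49387765 0.58977292] mid [0.54174577 0.23939445 0.01      ]
246 302 341 [0.49532709 0.59041587] mid [0.54279331 0.22677806 0.01      ]
248 301 340 [0.49440276 0.58868314] mid [0.5414661  0.21407128 0.01      ]
250 301 340 [0.49582369 0.58932441] mid [0.54249847 0.20187577 0.01      ]
252 300 340 [0.49491052 0.58995511] mid [0.54235471 0.18973378 0.01      ]
254 300 340 [0.49630402 0.59057548] mid [0.54336291 0.17793682 0.01      ]
222 [52, 52, 52, 51, 52, 51, 63, 132, 149, 178, 129, 189, 215, 215, 225, 232, 211, 212, 215, 216, 216, 216, 216, 215, 216, 212, 210, 211, 210, 207, 206, 206, 219, 153, 181, 211, 195, 147, 141, 178, 120, 57, 48, 51, 52, 54, 54]
228 [54, 53, 53, 52, 51, 48, 41, 129, 141, 168, 203, 226, 227, 218, 217, 217, 217, 217, 218, 217, 217, 217, 217, 217, 217, 217, 217, 217, 218, 217, 217, 218, 229, 204, 163, 157, 156, 137, 146, 183, 107, 45, 48, 49, 51, 50, 49]
234 [53, 52, 52, 50, 49, 43, 141, 140, 136, 143, 225, 218, 213, 212, 213, 209, 209, 209, 210, 207, 205, 206, 202, 201, 202, 201, 197, 196, 197, 197, 198, 199, 157, 152, 175, 117, 67, 127, 150, 186, 107, 43, 50, 50, 51, 51, 52]
[217 217 217 217 217 222 202 196 195 202 212 216 202 204 153  64 100 158
 160 159] [0.156 0.157 0.154 0.149 0.152 0.15  0.147 0.145 0.152 0.149 0.147 0.148
 0.148 0.14  0.141 0.285 0.279 0.249 0.242 0.235]
```

Request:
jog_arm(
  series=[
    [[-4.6,0.2,2.5,0,0.001,-0.001,40],[-4.6,0.2,2.5,0,0.001,-0.001,40],[-4.6,0.2,2.5,0,0.001,-0.001,40],[-4.6,0.2,2.5,0,0.001,-0.001,40],[-4.6,0.2,2.5,0,0.001,-0.001,40],[-4.6,0.2,2.5,0,0.001,-0.001,40],[-4.6,0.2,2.5,0,0.001,-0.001,40],[-4.6,0.2,2.5,0,0.001,-0.001,40],[0,0,0,0,0,0,40],[0,0,0,0,0,0,40]],
  ],
)

```text
time_s: 22.45
eef_pos: [0.5439, 0.2398, 0.1529]
eef_rot: [-0.371, 0.601, 0.61, 0.36]
wrist_force: [-0.2, 0.2, -1.5]
opening: 0.565
grasp_force: 62.2
```

```bash
python3 - <<'E'
from h import *
p,R,o=pose(); print(p,R.as_matrix().round(3),o["wrist_force"],o["torque"])
P2,T2=tcp(63,.003,.0)
print(P2); plan([(P2,T2,1)])
E
```

```text
[0.54391209 0.23982565 0.15293346] [[-0.003  1.    -0.02 ]
 [ 0.466  0.019  0.884]
 [ 0.885 -0.007 -0.466]] [-0.20245493  0.18051631 -1.50272018] [-0.60037142  0.01623222 -0.00795665]
[0.54394278 0.23957643 0.14834059]
[-4.2, 0.1, 1.9, -0.006, -0.004, -0.004]
```

Request:
jog_arm(
  series=[
    [[-0.9,0,0.5,-0.001,0,0,40],[-0.9,0,0.5,-0.001,0,0,40],[-0.9,0,0.5,-0.001,0,0,40],[-0.9,0,0.5,-0.001,0,0,40],[-0.5,0,0.2,0,0,0,40],[0,0,0,0,0,0,40],[0,0,0,0,0,0,40],[0,0,0,0,0,0,40],[0,0,0,0,0,0,40],[0,0,0,0,0,0,40]],
  ],
)

```text
time_s: 23.45
eef_pos: [0.5439, 0.2398, 0.1484]
eef_rot: [-0.369, 0.602, 0.609, 0.361]
wrist_force: [0.1, -0.0, -1.0]
opening: 0.565
grasp_force: 62.2
```

Request:
jog_arm(
  series=[
    [[-0.5,0,0.2,0,0,0,40],[-0.4,0,0.3,0,0,0,40],[0,0,0,0,0,0,40],[0,0,0,0,0,0,40],[0,0,0,0,0,0,40],[0,0,0,0,0,0,40],[0,0,0,0,0,0,40],[0,0,0,0,0,0,40],[0,0,0,0,0,0,40],[0,0,0,0,0,0,40]],
  ],
)

```text
time_s: 24.45
eef_pos: [0.544, 0.2401, 0.1479]
eef_rot: [-0.37, 0.601, 0.609, 0.361]
wrist_force: [-1.0, 4.4, 5.5]
opening: 0.57
grasp_force: 62.3
```

Request:
jog_arm(
  series=[
    [[0.4,0,-0.3,0,0,0,40],[-0.2,0,-0.4,0,0,0,40],[-0.2,0,-0.4,0,0,0,40],[-0.2,0,-0.4,0,0,0,40],[-0.2,0,-0.4,0,0,0,40],[-0.2,0,-0.4,0,0,0,40],[-0.2,0,-0.4,0,0,0,40],[0,0,0,0,0,0,40],[0,0,0,0,0,0,40],[0,0,0,0,0,0,40]],
  ],
)

```text
time_s: 25.45
eef_pos: [0.544, 0.2377, 0.149]
eef_rot: [-0.37, 0.601, 0.609, 0.362]
wrist_force: [-0.8, 5.6, 7.9]
opening: 0.564
grasp_force: 62.2
```

```bash
python3 - <<'E'
from h import *
for i in range(1):
    p,R,o=pose(); print(p,R.as_matrix().round(3),o["wrist_force"],o["torque"])
print(tcp(63,0,0)[0],tcp(60,0,0)[0])
E
```

```text
[0.54400527 0.23770781 0.14903409] [[-0.004  1.    -0.016]
 [ 0.464  0.016  0.886]
 [ 0.886 -0.004 -0.464]] [-0.7983124   5.63455695  7.93936921] [1.24400175 0.15969936 0.0913665 ]
[0.54399077 0.23657681 0.14834059] [0.54387932 0.24354255 0.14342835]
```

Request:
jog_arm(
  series=[
    [[0.6,0,-0.3,0,0,0,40],[-0.2,0,-0.4,0,0,0,40],[-0.2,0,-0.4,0,0,0,40],[0,0,0,0,0,0,40],[0,0,0,0,0,0,40],[0,0,0,0,0,0,40],[0,0,0,0,0,0,40],[0,0,0,0,0,0,40],[0,0,0,0,0,0,40],[0,0,0,0,0,0,40]],
  ],
)

```text
time_s: 26.45
eef_pos: [0.544, 0.2362, 0.1486]
eef_rot: [-0.369, 0.602, 0.609, 0.361]
wrist_force: [0.4, 2.5, 4.3]
opening: 0.569
grasp_force: 62.2
```

```bash
python3 - <<'E'
from h import *
import pickle
p,R,o=pose(); print(p,R.as_matrix().round(3),o["wrist_force"],o["torque"])
s=ctrl.camera("side"); pickle.dump(s,open("s5.pkl","wb")); Q=pts(s); f=s["frame"]
print(f[240:266,320].mean(1).astype(int), (Q[240:266,320,1]*1000).astype(int),(Q[240:266,320,2]*1000).astype(int))
E
```

```text
[0.54404053 0.23618879 0.14862585] [[-0.003  1.    -0.016]
 [ 0.466  0.015  0.884]
 [ 0.885 -0.004 -0.466]] [0.38260675 2.45284536 4.25216697] [ 0.31697899 -0.08558184  0.04073843]
[196 206 217 217 216 217 217 217 217 217 217 217 217 217 220 226 140  61
  49  49  46  41 134 149 146 138] [  158   160   157   157   158   154   156   156 -1040   149   151   148
   148   144   148   141   140   132   128   131   130   125   129   130
   130   131] [ 52  49  48  45  43  42  38  36 534  34  31  29  27  26  22  23  21  22
  21  17  15  15  11   8   5   2]
```

Request:
jog_arm(
  series=[
    [[0.2,0,-0.1,0,0,0,40],[-0.2,0,-0.4,0,0,0,40],[-0.2,0,-0.4,0,0,0,40],[-0.2,0,-0.4,0,0,0,40],[0,0,0,0,0,0,40],[0,0,0,0,0,0,40],[0,0,0,0,0,0,40],[0,0,0,0,0,0,40],[0,0,0,0,0,0,40],[0,0,0,0,0,0,40]],
  ],
)

```text
time_s: 27.5
eef_pos: [0.544, 0.235, 0.1491]
eef_rot: [-0.369, 0.601, 0.609, 0.361]
wrist_force: [0.4, 4.0, 5.8]
opening: 0.568
grasp_force: 62.2
```

Request:
jog_arm(
  series=[
    [[-0.2,0,-0.4,0,0,0,40],[-0.2,0,-0.4,0,0,0,40],[0,0,0,0,0,0,40],[0,0,0,0,0,0,40],[0,0,0,0,0,0,40],[0,0,0,0,0,0,40],[0,0,0,0,0,0,40],[0,0,0,0,0,0,40],[0,0,0,0,0,0,40],[0,0,0,0,0,0,40]],
  ],
)

```text
time_s: 28.5
eef_pos: [0.544, 0.2343, 0.1494]
eef_rot: [-0.37, 0.601, 0.609, 0.361]
wrist_force: [0.1, 5.3, 5.8]
opening: 0.57
grasp_force: 62.2
```

```bash
cat >> h.py <<'E'
def fit(s,u0=305,u1=340,v0=165,v1=252,zmin=.03):
    Q=pts(s); m=box((Q[...,2]>zmin)&(Q[...,1]<.30)&(Q[...,1]>.1),u0,u1,v0,v1); A=Q[m]
    n=np.array([0,-.88,.47])
    for _ in range(4):
        d=A@n; A2=A[abs(d-np.median(d))<.006]; ce=A2.mean(0); n=np.linalg.svd(A2-ce)[2][2]; n*=np.sign(n[2])
    return n,ce,np.degrees(np.arctan2(np.hypot(n[0],n[1]),n[2])),A2
E
python3 - <<'E'
from h import *
s=ctrl.camera("side"); n,ce,t,A=fit(s); print(n.round(3),ce.round(4),t,len(A))
# front surface: y at z=.0115
print("y of front plane at z=.0125",ce[1]-(n[2]*(.0125-ce[2])+n[0]*(.544-ce[0]))/n[1])
b=A[A[:,2]<.1]; print("centre x low",(b[:,0].min()+b[:,0].max())/2,"high",(lambda b:(b[:,0].min()+b[:,0].max())/2)(A[A[:,2]>.13]))
# bar distance: bar axis (.202,.099): normal distance of back surface
print("bar gap", (np.array([.5445,.202,.099])-ce)@(-n)-.006-.004)
p0,R0=tcp(62,0,0);p1,R1=tcp(59.5,0,0); plan([(p1,R1,8)],p0,R0)
p,R,o=pose();print(p,o["wrist_force"],o["torque"])
E
```

```text
[ 0.022 -0.896  0.443] [0.544  0.1783 0.0895] 63.69515091056009 1266
y of front plane at z=.0125 0.140163880384329
centre x low 0.5436649929040289 high 0.5494949867195493
bar gap 0.007072160335612565
[-0.1, 0.0, 0.9, 0.0, -0.005, 0.0]
[-0.1, 0.0, 0.9, 0.0, -0.005, 0.0]
[-0.1, 0.0, 0.9, 0.0, -0.005, 0.0]
[-0.1, 0.0, 0.9, 0.0, -0.005, 0.0]
[-0.1, 0.0, 0.9, 0.0, -0.005, 0.0]
[-0.1, 0.0, 0.9, 0.0, -0.005, 0.0]
[-0.1, 0.0, 0.9, 0.0, -0.005, 0.0]
[-0.1, 0.0, 0.9, 0.0, -0.005, 0.0]
[0.54403266 0.23429167 0.14943673] [0.3254763  5.6019352  5.93929704] [ 0.92209172 -0.02974682  0.01301642]
```

Request:
jog_arm(
  series=[
    [[-0.1,0,0.9,0,-0.005,0,40],[-0.1,0,0.9,0,-0.005,0,40],[-0.1,0,0.9,0,-0.005,0,40],[-0.1,0,0.9,0,-0.005,0,40],[-0.1,0,0.9,0,-0.005,0,40],[-0.1,0,0.9,0,-0.005,0,40],[-0.1,0,0.9,0,-0.005,0,40],[-0.1,0,0.9,0,-0.005,0,40],[0,0,0,0,0,0,40],[0,0,0,0,0,0,40]],
  ],
)

```text
time_s: 29.55
eef_pos: [0.5439, 0.2404, 0.1454]
eef_rot: [-0.357, 0.608, 0.617, 0.349]
wrist_force: [-0.3, 5.0, 6.9]
opening: 0.563
grasp_force: 62.2
```

```bash
python3 - <<'E'
from h import *
s=ctrl.camera("side"); n,ce,t,A=fit(s); print(n.round(3),ce.round(4),t,len(A))
print("y of front plane at z=.0125",ce[1]-(n[2]*(.0125-ce[2])+n[0]*(.544-ce[0]))/n[1])
print("bar gap", (np.array([.5445,.202,.099])-ce)@(-n)-.006-.004)
p,R,o=pose();print(p,R.as_matrix().round(3),o["wrist_force"],o["torque"])
E
```

```text
[ 0.026 -0.874  0.485] [0.5437 0.1827 0.0897] 60.993969024558226 1289
y of front plane at z=.0125 0.1398912101506123
bar gap 0.0023370480586382466
[0.54392581 0.24037871 0.14545823] [[-0.005  1.    -0.016]
 [ 0.5    0.016  0.866]
 [ 0.866 -0.004 -0.5  ]] [-1.21781155  4.73307485  6.78471695] [1.08717296 0.08114616 0.01611236]
```

Request:
jog_arm(
  series=[
    [[-0.1,0,0.9,0,-0.005,0,40],[-0.1,0,0.9,0,-0.005,0,40],[-0.1,0,0.9,0,-0.005,0,40],[-0.1,0,0.8,0,-0.004,0,40],[0,0,0,0,0,0,40],[0,0,0,0,0,0,40],[0,0,0,0,0,0,40],[0,0,0,0,0,0,40],[0,0,0,0,0,0,40],[0,0,0,0,0,0,40]],
  ],
)

```text
time_s: 30.6
eef_pos: [0.5439, 0.2431, 0.1435]
eef_rot: [-0.352, 0.611, 0.62, 0.344]
wrist_force: [-1.2, 5.0, 8.1]
opening: 0.566
grasp_force: 62.3
```

```bash
python3 - <<'E'
from h import *
s=ctrl.camera("side"); n,ce,t,A=fit(s); print(n.round(3),ce.round(4),t,len(A))
print("y of front plane at z=.0125",ce[1]-(n[2]*(.0125-ce[2])+n[0]*(.544-ce[0]))/n[1])
print("bar gap", (np.array([.5445,.202,.099])-ce)@(-n)-.006-.004)
for lo,hi in((.03,.06),(.06,.09),(.09,.12)):
    b=A[(A[:,2]>lo)&(A[:,2]<hi)]; print(lo,np.percentile(b[:,0],[1,99]).round(4))
p,R,o=pose();print(p,R.as_matrix().round(3),o["wrist_force"],o["torque"])
E
```

```text
[ 0.025 -0.863  0.504] [0.5437 0.1848 0.0902] 59.73590487051797 1300
y of front plane at z=.0125 0.13946435456573086
bar gap 0.000382261370573787
0.03 [0.5195 0.5684]
0.06 [0.5194 0.5678]
0.09 [0.5156 0.5736]
[0.54393547 0.24310346 0.14344653] [[-0.005  1.    -0.016]
 [ 0.517  0.016  0.856]
 [ 0.856 -0.004 -0.517]] [-0.93734039  3.53635869  7.76119996] [1.11442996 0.10500377 0.08912368]
```

Request:
jog_arm(
  series=[
    [[0,0,0.6,0,-0.003,0,40],[0.2,0,0,0,0,0,40],[0.2,0,0,0,0,0,40],[0,0,0,0,0,0,40],[0,0,0,0,0,0,48],[0,0,0,0,0,0,50],[0,0,0,0,0,0,52],[0,0,0,0,0,0,54],[0,0,0,0,0,0,58],[0,0,0,0,0,0,62]],
  ],
)

```text
time_s: 31.65
eef_pos: [0.5438, 0.2433, 0.1423]
eef_rot: [-0.35, 0.613, 0.62, 0.342]
wrist_force: [-0.5, -0.7, 0.5]
opening: 0.727
grasp_force: 0.0
```

```bash
python3 - <<'E'
from h import *
s=ctrl.camera("side"); n,ce,t,A=fit(s); print(n.round(3),ce.round(4),t,len(A))
print("y of front plane at z=.0125",ce[1]-(n[2]*(.0125-ce[2])+n[0]*(.544-ce[0]))/n[1])
for lo,hi in((.03,.06),(.06,.09)):
    b=A[(A[:,2]>lo)&(A[:,2]<hi)]; print(lo,np.percentile(b[:,0],[1,99]).round(4))
p,R,o=pose();print(p,R.as_matrix().round(3),o["wrist_force"],o["torque"],o["opening"],o["grasp_force"])
E
```

```text
[ 0.025 -0.864  0.503] [0.5438 0.1848 0.0902] 59.8047663772554 1316
y of front plane at z=.0125 0.13963148017019675
0.03 [0.5196 0.5684]
0.06 [0.5195 0.5679]
[0.54382297 0.24330707 0.14237146] [[-0.004  1.    -0.015]
 [ 0.521  0.015  0.854]
 [ 0.854 -0.005 -0.521]] [-1.26451123 -0.40106945 -0.89044975] [-0.40037164 -0.00913514 -0.00901371] 0.7263473162561908 0.0
```

Request:
jog_arm(
  series=[
    [[0,0,-3,0,0,0,72],[0,0,-6,0,0,0,72],[0,0,-10,0,0,0,72],[0,0,-15,0,0,0,72],[0,0,-15,0,0,0,72],[0,0,-15,0,0,0,72],[0,0,-20,0,0,0,72],[0,0,-20,0,0,0,72],[0,0,-20,0,0,0,72],[0,0,-20,0,0,0,72]],
  ],
)

```text
time_s: 32.7
eef_pos: [0.5462, 0.1187, 0.2186]
eef_rot: [-0.35, 0.613, 0.62, 0.342]
wrist_force: [0.7, -0.6, 0.5]
opening: 0.845
grasp_force: 0.0
```

```bash
python3 - <<'E'
from h import *
import pickle
c=ctrl.camera("top");s=ctrl.camera("side"); pickle.dump((c,s),open("cs6.pkl","wb"))
cv2.imwrite("pics/cs6.png",np.vstack([cv2.resize(c["frame"][180:290,200:350],(400,293)),cv2.resize(s["frame"][160:290,250:430],(400,289))]))
n,ce,t,A=fit(s); print(n.round(3),ce.round(4),t)
p,R,o=pose();print(p,R.as_matrix().round(3),o["q"].round(3),o["wrist_force"])
Rd=down(np.radians(0))
print(np.degrees((R.inv()*Rd).magnitude()))
plan([((.46,.10,.22),Rd,12),((.430,.1155,.08),Rd,6)])
E
```

```text
[ 0.016 -0.864  0.503] [0.5433 0.1954 0.1079] 59.81745375758002
[0.54759022 0.11748463 0.21932629] [[-0.006  1.    -0.011]
 [ 0.522  0.012  0.853]
 [ 0.853 -0.001 -0.522]] [-0.481  0.375  1.729  0.854  1.653 -0.705] [ 0.69283835  0.41058599 -0.07305981]
58.53630115233549
[-0.7, -7.3, -1.2, -0.001, -0.085, 0.001]
[-0.8, -7.3, -1.1, -0.001, -0.085, 0.001]
[-0.9, -7.3, -1.1, -0.001, -0.085, 0.001]
[-1.0, -7.3, -1.0, -0.001, -0.085, 0.001]
[-1.1, -7.3, -0.9, -0.001, -0.085, 0.001]
[-1.1, -7.3, -0.8, -0.001, -0.085, 0.001]
[-1.2, -7.3, -0.7, -0.001, -0.085, 0.001]
[-1.3, -7.3, -0.6, -0.001, -0.085, 0.001]
[-1.3, -7.3, -0.5, -0.001, -0.085, 0.001]
[-1.4, -7.3, -0.4, -0.001, -0.085, 0.001]
[-1.4, -7.3, -0.3, -0.001, -0.085, 0.001]
[-1.4, -7.3, -0.2, -0.001, -0.085, 0.001]
[2.6, -5.0, 23.3, 0.0, 0.0, 0.0]
[2.6, -5.0, 23.3, 0.0, 0.0, 0.0]
[2.6, -5.0, 23.3, 0.0, 0.0, 0.0]
[2.6, -5.0, 23.3, 0.0, 0.0, 0.0]
[2.6, -5.0, 23.3, 0.0, 0.0, 0.0]
[2.6, -5.0, 23.3, 0.0, 0.0, 0.0]
```

View pics/cs6.png

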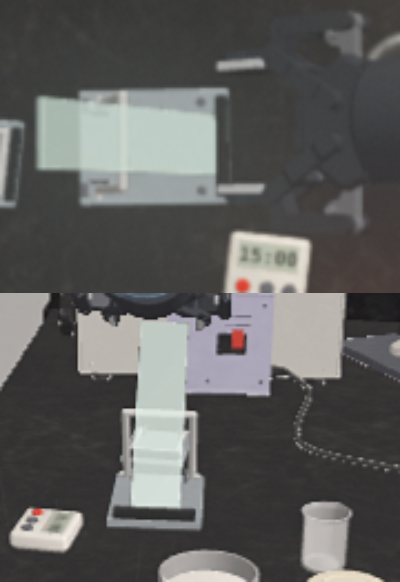

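```bash
python3 - <<'E'
from h import *
import pickle
c,s=pickle.load(open("cs6.pkl","rb"))
for nm,k in(("top",c),("side",s)):
    P=pts(k)
    if nm=="side":
        n,ce,t,A=fit(k,u0=295,u1=345,v0=170); 
    else:
        n=np.array([.014,-.866,.5]); m=box(P[...,2]>.02,210,283,205,260); A=P[m]; ce=None
        n,ce,t=fit(s)[:3]; d=(A-ce)@n; A=A[abs(d)<.009]
    print(nm,len(A))
    for lo in np.arange(.02,.18,.02):
        b=A[(A[:,2]>lo)&(A[:,2]<lo+.02)]
        if len(b)>20: q=np.percentile(b[:,0],[2,98]); print(round(lo+.01,3),q.round(4),q.mean().round(4),b[:,1].mean().round(4))
P=pts(s); 
for r in(250,252,254):
    u=np.where((s["frame"][r,290:350].mean(1)>120))[0]+290; print(r,u.min(),u.max(),ray(s,[[(u.min()+u.max())/2,r]],.01)[0])
P=pts(c); Z=cv2.medianBlur(P[...,2].astype(np.float32),3)
print(rect(c,box((Z>.005),226,288,205,265)&(Z<.03),.010))
# bar and legs centre
P=pts(s); b=(abs(P[...,2]-.099)<.008)&(abs(P[...,1]-.2)<.012)&(abs(P[...,0]-.545)<.06); q=P[b]; print("bar x ends side",q[:,0].min(),q[:,0].max())
P=pts(c); b=(abs(P[...,2]-.099)<.010)&(abs(P[...,1]-.2)<.012)&(abs(P[...,0]-.545)<.06); q=P[b]; print("bar x ends top",q[:,0].min(),q[:,0].max())
E
```

```text
top 1688
0.03 [0.5232 0.5836] 0.5534 0.1482
0.05 [0.5229 0.57  ] 0.5465 0.1624
0.07 [0.5223 0.5701] 0.5462 0.174
0.09 [0.5212 0.5707] 0.5459 0.1862
0.11 [0.5109 0.5751] 0.543 0.1977
0.13 [0.5221 0.5696] 0.5459 0.2089
0.15 [0.5214 0.5698] 0.5456 0.2204
0.17 [0.5218 0.5696] 0.5457 0.232
side 1682
0.03 [0.5203 0.5676] 0.544 0.1532
0.05 [0.5193 0.5672] 0.5433 0.1618
0.07 [0.5201 0.5677] 0.5439 0.1733
0.09 [0.5191 0.5676] 0.5434 0.1846
0.11 [0.5113 0.5711] 0.5412 0.1965
0.13 [0.5194 0.5666] 0.543 0.2079
0.15 [0.5187 0.5671] 0.5429 0.2198
0.17 [0.5197 0.5672] 0.5434 0.2313
250 301 340 [0.54249847 0.20187577 0.01      ]
252 300 340 [0.54235471 0.18973378 0.01      ]
254 300 340 [0.54336291 0.17793682 0.01      ]
(((544.9085693359375, 193.64773559570312), (98.07068634033203, 129.05276489257812), 2.640502452850342), [[493.0, 255.8000030517578], [498.8999938964844, 126.9000015258789], [596.9000244140625, 131.39999389648438], [590.9000244140625, 260.3999938964844]])
bar x ends side 0.5030506176774655 0.5790562850716533
bar x ends top 0.506888294195097 0.5822852994456098
```

The panel stands with its foot at the lip, tilted 59.8° (target 60°), about 1 mm off centre, with the bow up. Next is the timer's red left-hand key.

```bash
python3 - <<'E'
from h import *
Rd=down(np.radians(-5.7))
plan([((.45,.10,.22),Rd,12),((.4297,.1163,.06),Rd,8)])
E
```

```text
[-0.7, -8.1, -1.2, -0.005, -0.085, 0.008]
[-0.8, -8.1, -1.2, -0.005, -0.085, 0.008]
[-1.0, -8.1, -1.1, -0.005, -0.085, 0.008]
[-1.2, -8.1, -1.1, -0.005, -0.085, 0.008]
[-1.3, -8.1, -1.0, -0.005, -0.085, 0.008]
[-1.5, -8.1, -0.9, -0.005, -0.085, 0.008]
[-1.6, -8.1, -0.8, -0.005, -0.085, 0.008]
[-1.7, -8.0, -0.7, -0.005, -0.085, 0.008]
[-1.9, -8.0, -0.6, -0.005, -0.085, 0.008]
[-2.0, -8.0, -0.5, -0.005, -0.085, 0.008]
[-2.1, -8.0, -0.3, -0.005, -0.085, 0.008]
[-2.2, -8.0, -0.2, -0.005, -0.085, 0.008]
[1.8, -2.7, 20.0, 0.0, 0.0, 0.0]
[1.8, -2.7, 20.0, 0.0, 0.0, 0.0]
[1.8, -2.7, 20.0, 0.0, 0.0, 0.0]
[1.8, -2.7, 20.0, 0.0, 0.0, 0.0]
[1.8, -2.7, 20.0, 0.0, 0.0, 0.0]
[1.8, -2.7, 20.0, 0.0, 0.0, 0.0]
[1.8, -2.7, 20.0, 0.0, 0.0, 0.0]
[1.8, -2.7, 20.0, 0.0, 0.0, 0.0]
```

Request:
jog_arm(
  series=[
    [[-0.7,-8.1,-1.2,-0.005,-0.085,0.008,0],[-0.8,-8.1,-1.2,-0.005,-0.085,0.008,0],[-1.0,-8.1,-1.1,-0.005,-0.085,0.008,0],[-1.2,-8.1,-1.1,-0.005,-0.085,0.008,0],[-1.3,-8.1,-1.0,-0.005,-0.085,0.008,0],[-1.5,-8.1,-0.9,-0.005,-0.085,0.008,0],[-1.6,-8.1,-0.8,-0.005,-0.085,0.008,0],[-1.7,-8,-0.7,-0.005,-0.085,0.008,0],[-1.9,-8,-0.6,-0.005,-0.085,0.008,0],[-2,-8,-0.5,-0.005,-0.085,0.008,0]],
  ],
)

```text
time_s: 33.8
eef_pos: [0.4644, 0.1055, 0.2184]
eef_rot: [-0.06, 0.731, 0.677, 0.06]
wrist_force: [-0.5, 0.8, -0.6]
opening: 0.002
grasp_force: 0.0
```

Request:
jog_arm(
  series=[
    [[-2.1,-8,-0.3,-0.005,-0.085,0.008,0],[-2.2,-8,-0.2,-0.005,-0.085,0.008,0],[1.8,-2.7,20,0,0,0,0],[1.8,-2.7,20,0,0,0,0],[1.8,-2.7,20,0,0,0,0],[1.8,-2.7,20,0,0,0,0],[1.8,-2.7,20,0,0,0,0],[1.8,-2.7,20,0,0,0,0],[1.8,-2.7,20,0,0,0,0],[1.8,-2.7,10,0,0,0,0]],
  ],
)

```text
time_s: 34.8
eef_pos: [0.4269, 0.1194, 0.0665]
eef_rot: [-0.002, 0.739, 0.673, -0.0]
wrist_force: [-0.2, 0.4, 0.3]
opening: 0.001
grasp_force: 0.0
```

```bash
python3 - <<'E'
from h import *
p,R,o=pose();print(p,R.as_matrix().round(3),o["wrist_force"],o["opening"])
Rd=down(np.radians(-5.7))
plan([((.4297,.1163,.026),Rd,5)])
E
```

```text
[0.42688325 0.11936055 0.06650279] [[ 0.093  0.996 -0.002]
 [ 0.996 -0.093  0.002]
 [ 0.002 -0.002 -1.   ]] [-0.15250591  0.43781618  0.32057847] 0.0014398777125628902
[-0.6, 0.6, 8.1, 0.0, 0.0, 0.001]
[-0.6, 0.6, 8.1, 0.0, 0.0, 0.001]
[-0.6, 0.6, 8.1, 0.0, 0.0, 0.001]
[-0.6, 0.6, 8.1, 0.0, 0.0, 0.001]
[-0.6, 0.6, 8.1, 0.0, 0.0, 0.001]
```

Request:
jog_arm(
  series=[
    [[-0.6,0.6,8,0,0,0,0],[-0.6,0.6,8,0,0,0,0],[-0.6,0.6,8,0,0,0,0],[-0.6,0.6,8,0,0,0,0],[-0.6,0.6,8,0,0,0,0],[0,0,0,0,0,0,0],[0,0,0,0,0,0,0],[0,0,0,0,0,0,0],[0,0,0,0,0,0,0],[0,0,0,0,0,0,0]],
  ],
)

```text
time_s: 35.8
eef_pos: [0.4316, 0.116, 0.0285]
eef_rot: [-0.0, 0.739, 0.674, 0.001]
wrist_force: [0.1, -0.1, 0.2]
opening: 0.004
grasp_force: 0.0
```

```bash
python3 - <<'E'
from h import *
p,R,o=pose();print(p,o["wrist_force"])
s=ctrl.camera("side"); cv2.imwrite("pics/s7.png",cv2.resize(s["frame"][200:300,230:350],(720,600),interpolation=cv2.INTER_CUBIC))
E
```

```text
[0.4315932  0.11603206 0.02853351] [ 0.07250981 -0.12332201  0.21470437]
```

View pics/s7.png

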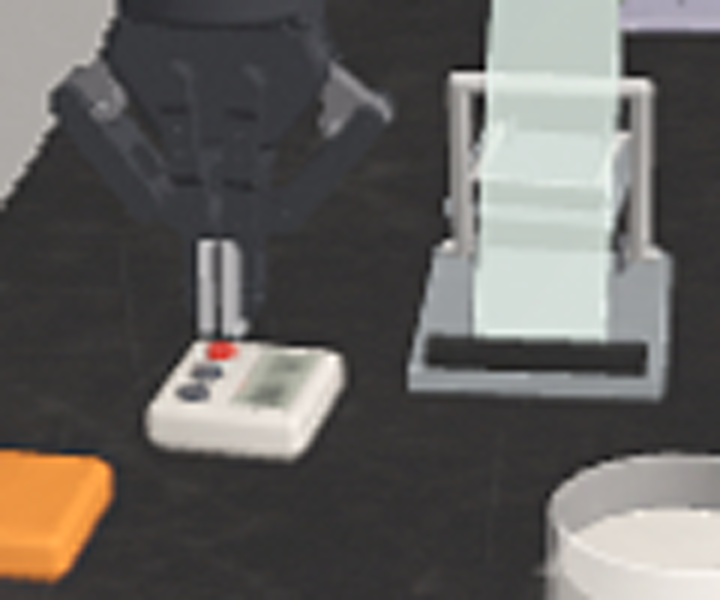

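The closed fingertips (crop (220,330)) stand over the red key (222,352). Pressing down in small steps.

Request:
jog_arm(
  series=[
    [[0,-1,2,0,0,0,0],[0,0,2,0,0,0,0],[0,0,1.5,0,0,0,0],[0,0,1,0,0,0,0],[0,0,1,0,0,0,0],[0,0,0.5,0,0,0,0],[0,0,0.5,0,0,0,0],[0,0,0,0,0,0,0],[0,0,0,0,0,0,0],[0,0,0,0,0,0,0]],
  ],
)

```text
time_s: 36.85
eef_pos: [0.4303, 0.1161, 0.0198]
eef_rot: [-0.001, 0.739, 0.674, 0.001]
wrist_force: [-2.0, -0.4, 5.4]
opening: 0.002
grasp_force: 2.5
```

Request:
jog_arm(
  series=[
    [[0,0,0.5,0,0,0,0],[0,0,0.5,0,0,0,0],[0,0,0,0,0,0,0],[0,0,0,0,0,0,0],[0,0,0,0,0,0,0],[0,0,0,0,0,0,0],[0,0,0,0,0,0,0],[0,0,0,0,0,0,0],[0,0,0,0,0,0,0],[0,0,0,0,0,0,0]],
  ],
)

```text
time_s: 37.85
eef_pos: [0.4304, 0.1161, 0.0196]
eef_rot: [-0.001, 0.739, 0.674, 0.001]
wrist_force: [-7.0, -0.1, 16.3]
opening: -0.0
grasp_force: 8.3
```

Request:
jog_arm(
  series=[
    [[0,0,-3,0,0,0,0],[0,0,-10,0,0,0,0],[0,0,-20,0,0,0,0],[0,0,-20,0,0,0,0],[0,0,-20,0,0,0,0],[-10,-10,-20,0,0,0,0],[-15,-10,-20,0,0,0,0],[-10,0,-20,0,0,0,0],[0,0,0,0,0,0,0],[0,0,0,0,0,0,0]],
  ],
)

```text
time_s: 38.85
eef_pos: [0.4075, 0.0828, 0.1519]
eef_rot: [0.0, 0.739, 0.673, 0.002]
wrist_force: [0.1, -0.5, -1.3]
opening: 0.001
grasp_force: 0.0
```

```bash
python3 - <<'E'
from h import *
c=ctrl.camera("top");s=ctrl.camera("side")
cv2.imwrite("pics/end.png",np.vstack([cv2.resize(c["frame"][130:330,180:500],(480,300)),cv2.resize(s["frame"][180:400,200:460],(355,300))[:,:355] if 0 else cv2.resize(s["frame"][200:380,180:468],(480,300))]))
print(fit(s)[:3])
E
```

```text
(array([ 0.01844811, -0.86498777,  0.50145372]), array([0.54347229, 0.19513806, 0.10799512]), np.float64(59.903776160461334))
```

View pics/end.png

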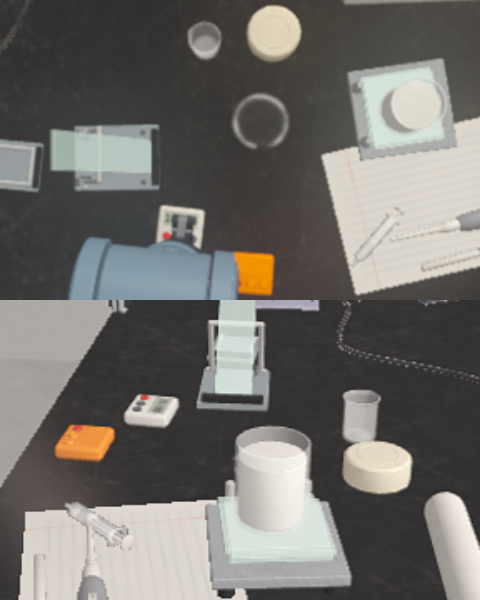

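The final picture shows everything as asked: panel leaning on the raised bow, jar and squares standing at the pins, bystanders unmoved. The key bottomed out at 16 N and has been released.

```bash
python3 -c "
from bench import ctrl
print(ctrl.hand_in())"
```

```text
the job is handed in; nothing more can be done
None
```

I handed the job in at about 39 s. The bow is up at its stop, and the panel leans on it at 59.9° (target 60°) with its foot at the lip, 1–2 mm off centre. The jar and squares are standing against the pins, the left-hand timer key was pressed fully in, and the other things look unmoved in the final pictures.

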